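Press a canister lid home with a ratchet screw press

ROBOT

A 6-joint arm with a two-finger parallel gripper is mounted at the origin on a cart in front of the work surface, level with it; the furniture and walls round the work are solid. World frame = base frame: x ahead of the robot, y to its left, z up, the work surface at z = 0. Lengths are in m, angles in rad, forces in N, time in s.
With the tool pointing down it reaches from about 0.35 to 0.775 m from the base axis. Payload 5.5 kg.
Tool frame: the origin (TCP) lies at the very end of the fingers, on their centre line; the grasp point (between the pads) lies 19 mm behind it; z points along the fingers, y is the direction in which the jaws open and shut (so a half turn about z gives the same grasp; the last joint's range is limited). The gripper opens to 85 mm and grips with 20 to 120 N. Pads are 22 mm wide; open, the fingers measure 114 mm over their backs; the gripper's body (76 mm by 85 mm) begins 54 mm behind the grasp point. The pads swing forward as they close: fully open they stand 13 mm farther back than shut.
Start: joints at [1.021, 0.313, 0.046, 1.304, 0, 1.431], TCP at [0.229, 0.527, 0.231] pointing down, gripper open.
Joint ranges: [-2.76, 2.76], [-0.86, 1.69], [-1.03, 1.26], [-2.2, 2.34], [-1.47, 1.5], [-3.14, 3.14]. Speed limits (rad/s): [2.57, 2.57, 3.14, 3.14, 3.14, 3.14].

INTERFACE

Orientations are given as a unit quaternion [w, x, y, z].
In Python, from workcell import env gives the robot as it stands. The module is installed in compiled form; this text tells all that it offers.
- The arm moves only by the shell command python3 -m pendant 'ROWS' [FORCE]. ROWS is JSON, a list of rows, each an object with "fingers": the finger opening in mm, from 0 to 85.4; "delta_pos": the shift along the tool's x, y, z in mm, a list of three; "angular": the turn, a rotation vector about the tool's x, y, z in rad, a list of three. In form: [{"fingers": fingers, "delta_pos": [x, y, z], "angular": [ax, ay, az]}, ...]. A call has 1 to 12 rows; each row shifts and turns the commanded pose from where the row before left it, along the tool's axes as they then stand; what a row does not reach is not made up. A row lasts 1/10 s, in which the tool goes at most 50 mm and 8.59 degrees, less where a joint would pass 70% of its speed; a pose out of reach is approached as far as the arm can. A call is refused whole if a number of a shift passes 50 or a number of a turn 0.15, either way. A call with a gripper value outside its range is refused whole. The fingers move at their own pace and stop on an object; FORCE is the grip in N (left out, the last holds). Time passes only in rows, so rows that do not move let the fingers close. It gives the time, the measured TCP pose, the force and the opening at its end, in the units of the state.
- env.get_state(): the state, without advancing time (a new reading comes with each control period).
- env.read_camera(name): name is "scene" or "top" or "wrist"; returns the picture (420x560x3 uint8, blue, green, red); there is no depth.
- env.camera_params(name): a dict with "fx", "fy", "cx", "cy" (pixels), "view" (4x4, takes a point from world to camera coordinates). Camera axes: x right, y up, looking along -z (the intrinsics and any distortion apply to the point x, -y, -z); pixel columns grow to the right and rows downward; lengths in m; the calibration is good to about 2 mm. A picture is of the moment at which its call begins: read the wrist's pose just before it. camera_params takes no time and is no camera call; for the wrist camera it gives the pose at the moment of the call.
- env.hand_in(): hands the job in, once; it reports no verdict.
The state is a dict: "clock": time; "joint_pos": joint angles; "qvel": joint speeds; "tau": joint torques, N m; "tcp_pos": TCP position; "orientation": TCP orientation; "wrist_force": force on the tool from outside, world axes, zero at the start; "ft_torque": the same for the moment, N m; "finger_gap": finger opening in m.
Only numpy, scipy, OpenCV 4.12 (cv2) and the standard library are available. Lean on these libraries where they do the work, as an engineer would, in place of code of your own. Each camera call takes 0.05 s, during which the arm holds its last target. There are 200 camera calls.

TASK

Close the steel sample canister with the small four-column screw press: stand the canister in the round nest of the pulled-out carriage, push the carriage fully in, then swing the press's ratchet wrench back and forth (it drives clockwise seen from above and slips on the way back) until the lid is pressed fully down onto the canister's rim. Use only the press to push the lid down, finish with the canister standing in the press, and leave the jar, the small glass beaker and the timer where they stand.

Things in the scene. Friction and masses are not known exactly. Their poses are not given: they have to be found in the camera images.
- press: Screw press, grey bed 270 x 136 mm, four steel columns. Origin: on the worktop, on the ram axis; -x: loading side, where the carriage comes out along the bed; -y: side where the wrench sticks out; z up. Crosshead 150 x 130 mm (x, y) about the axis, 140 to 168 mm high; column nuts reach 197 mm, the screw 263 mm. Guide rails beside the carriage 34 mm high, 80 mm apart over their outsides.
- under_ram (a point): Point on the ram axis, 28 mm above the worktop, where the canister's underside belongs when the carriage is home. Its axes are those of the press.
- nest (a point): Centre of the nest on the carriage: the plate surface, 28 mm above the worktop, inside a low round rim (inner diameter 58 mm, 5 mm high) that locates the 52 mm canister. Moves with the carriage. Its axes are those of the press.
- carriage_knob (a point): Middle of the gripping part of the upright round black knob (22 mm diameter, from 36 to 66 mm above the worktop; this point 54 mm above it) at the carriage's outer end, 140 mm from the nest towards the press's -x. Pinch it from above and push along the press's +x.
- carriage (a joint): Slide of the carriage along the press's +x (m): 0 = fully out, 0.14 = fully in against its stop, nest under the ram. It slides with about 2 N of friction and stays where it is left.
- wrench_grip (a point): Middle of the round black grip of the ratchet wrench: 150 mm from the press axis, 176 mm above the worktop. The grip lies level and points away from the axis, 19 mm in diameter, from 98 to 196 mm from the axis. x points outward along the handle, z up.
- wrench (a joint): Swing of the ratchet wrench about the press axis (rad): 0 = along the press's -y, growing clockwise seen from above; column nuts stop it at -0.62 and 0.62. Clockwise drives the ram down 22 mm a turn (3 to 5 N at the grip); anticlockwise slips over the ratchet (teeth 20 degrees apart, under 1.5 N). Needs three or four full strokes. With the lid home it meets a hard stop in the drive direction.
- ram (a joint): Travel of the ram downward (m): at 0 its face is 107 mm above the worktop; it starts 0.0007 to 0.0028 down. It touches the lid at 0.006 (canister in the nest) and has pressed it home at 0.012, when the round stop collar on the screw above comes down on the hexagon drive nut.
- canister: Closed stainless cylinder standing upright, 52 mm in diameter, about 0.45 kg. Origin: centre of its underside, z up along its axis. The body is 55 mm high; the lid above it makes it 73 mm high with the lid proud and 67 mm with the lid home. Grasp it round the body, well below the lid.
- lid (a joint): How far the canister's press-in lid (51 mm flange with a 27 mm boss on top) has gone down (m): 0 = stands 6 mm proud of the rim, 0.006 = fully home. It takes about 60 N to move.
- jar: Bystander: small reagent jar with a mint-green cap, 47 mm in diameter, 83 mm high; origin at the centre of its underside.
- beaker: Bystander: small glass beaker, 55 mm in diameter, 66 mm high; origin at the centre of its underside.
- timer: Bystander: white bench timer, 62 x 64 x 18 mm, lying flat; origin at the centre of its underside.
Things that resemble listed ones, but are neither listed nor needed, are in the scene too. What is shaped like the canister but red or yellow is not meant.

How it is judged:
On the way, in this order (a step that is already met when the one before it is completed fails the run):
1. the canister stands upright in the nest of the carriage (horizontal distance between canister and nest below 0.005 m and z of canister in the frame of nest below 0.002 m and angle between canister's own z axis and vertical below 0.06 rad), for 0.2 s.
2. the carriage is fully in, with the canister under the ram (value of joint carriage above 0.136 m and horizontal distance between canister and under_ram below 0.006 m and value of joint lid below 0.001 m), for 0.2 s.
3. the ram has come down on the lid and started to press it in (value of joint lid above 0.002 m and value of joint ram above 0.0065 m), for 0.1 s.
At the end, for the whole second after the job is handed in: The lid is down at least 5.4 of its 6 mm; the canister stands upright (within 0.06 rad) in the nest, within 6 mm of the ram axis; the carriage is in to within 4 mm of its stop; everything is released and at rest (value of joint lid above 0.0054 m and horizontal distance between canister and under_ram below 0.006 m and value of joint carriage above 0.136 m and z of canister in the frame of under_ram below 0.002 m and angle between canister's own z axis and vertical below 0.06 rad and linear speed of canister below 0.01 m/s and velocity of joint wrench below 0.05 rad/s); the robot touches nothing.
It fails at once if the lid was pushed down while the canister was not under the ram (value of joint lid above 0.001 m and horizontal distance between canister and under_ram above 0.012 m).
It fails at once if the canister was tipped over (angle between canister's own z axis and vertical above 0.6 rad).
It fails at once if the jar, the beaker or the timer was displaced by more than 30 mm or knocked over (distance of any of jar, beaker, timer from where it was at the start of the episode above 0.03 m or angle between any of jar, beaker, timer's own z axis and vertical above 0.4 rad).
It also fails if it takes over 70 s, if anything falls off the work surface, if the arm or the gripper's body presses on something with over 40 N, if the wrist force passes 120 N, or if a joint passes its speed limit or range.

## Working session

There is one attempt and no reset: what is moved stays moved. The work goes in short steps, Python scripts to look and compute and a shell command to move; the robot and the scene stay as the last step left them, time stands still between calls to the robot, and variables do not carry over. Pictures are saved under pics/ and viewed, about 8 in all and at most 12, crops included, and the job is handed in when it is done.

```bash
mkdir -p pics
cat > h.py <<'E'
import numpy as np, cv2
from workcell import env
def snap(n,f):
    p=env.camera_params(n); im=env.read_camera(n); cv2.imwrite('pics/'+f,im); return im,p
def ray(p,u,v):
    V=np.array(p['view']); R=V[:3,:3]; t=V[:3,3]
    d=np.array([(u-p['cx'])/p['fx'],-(v-p['cy'])/p['fy'],-1.0])
    return -R.T@t, R.T@d
def onz(p,u,v,z):
    o,d=ray(p,u,v); return o+d*(z-o[2])/d[2]
def proj(p,X):
    V=np.array(p['view']); c=V[:3,:3]@np.array(X)+V[:3,3]
    return p['cx']+p['fx']*c[0]/-c[2], p['cy']-p['fy']*c[1]/-c[2]
E
python3 - <<'E'
from h import *
a,p=snap('top','top0.png'); b,q=snap('scene','scene0.png')
print(p); print(q); s=env.get_state(); print(s)
E
```

```text
{'fx': 426.6225916346041, 'fy': 426.6225916346041, 'cx': 281.28870447976414, 'cy': 205.87109654530997, 'view': array([[ 0.04892643, -0.99880163, -0.00123084, -0.06712993],
       [ 0.97729172,  0.04761832,  0.20647853, -0.56594425],
       [-0.20617248, -0.01130515,  0.97845036, -1.17667992],
       [ 0.        ,  0.        ,  0.        ,  1.        ]])}
{'fx': 438.56226325467435, 'fy': 438.56226325467435, 'cx': 284.7289375643673, 'cy': 209.4934648769401, 'view': array([[ 0.83464148, -0.55067514,  0.0114232 , -0.52425848],
       [ 0.41124847,  0.63684499,  0.65215271, -0.26565324],
       [-0.36639909, -0.53961593,  0.75800156, -1.16847818],
       [ 0.        ,  0.        ,  0.        ,  1.        ]])}
{'clock': 0.1, 'joint_pos': array([1.02142041e+00, 3.13987230e-01, 4.50873613e-02, 1.30365604e+00,
       3.59694212e-06, 1.43121147e+00]), 'qvel': array([ 0.00121802, -0.00051987,  0.00321696, -0.00020427, -0.00086017,
        0.00011921]), 'tau': array([ 3.61693419e-03, -4.81724596e+01,  2.99243599e+01,  1.27158387e-02,
       -6.50644552e-05,  2.56371248e-05]), 'tcp_pos': array([0.22883582, 0.52697723, 0.23046071]), 'orientation': array([-2.98805761e-04,  2.03464799e-01,  9.79081867e-01, -8.27499112e-04]), 'wrist_force': array([-0.0404245 ,  0.54983481, -0.84899115]), 'ft_torque': array([-0.00125249,  0.00055683,  0.03099141]), 'finger_gap': 0.08550223836599823}
```

View pics/top0.png

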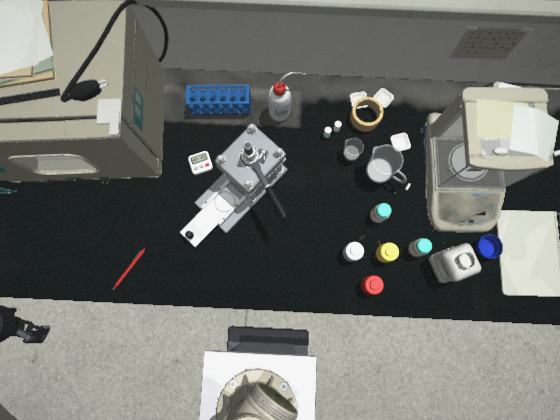

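View pics/scene0.png

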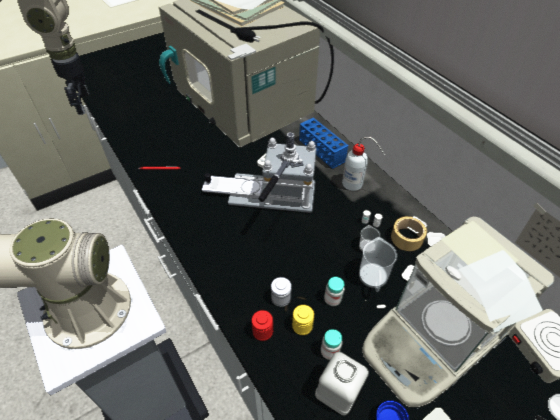

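The top view shows the press around (250,165), with the carriage out to the lower left, its knob at about (190,236) and the wrench grip near (276,203). The silver canister is likely at (354,252), next to the yellow (388,253) and red (373,285) lookalikes. I'll zoom in on both areas.

Run:
```python
from h import *
a=cv2.imread('pics/top0.png'); b=cv2.imread('pics/scene0.png')
c1=cv2.resize(a[115:250,170:300],None,fx=4,fy=4,interpolation=cv2.INTER_CUBIC)[:540,:520]
c2=cv2.resize(a[230:298,335:405],None,fx=4,fy=4,interpolation=cv2.INTER_CUBIC)
c3=cv2.resize(b[265:332,250:320],None,fx=4,fy=4,interpolation=cv2.INTER_CUBIC)
o=np.zeros((540,800,3),np.uint8); o[:540,:520]=c1; o[:272,520:800]=c2; o[272:540,520:800]=c3
cv2.imwrite('pics/z.png',o)
p=env.camera_params('top')
for n,u,v,z in [('can',354,250,.073),('knob',190,235,.066),('grip',276,205,.176),('screw',249,146,.263)]: print(n,onz(p,u,v,z).round(3))
```

```text
can [ 0.449 -0.249  0.073]
knob [0.47  0.215 0.066]
grip [ 0.546 -0.027  0.176]
screw [0.673 0.046 0.263]
```

View pics/z.png

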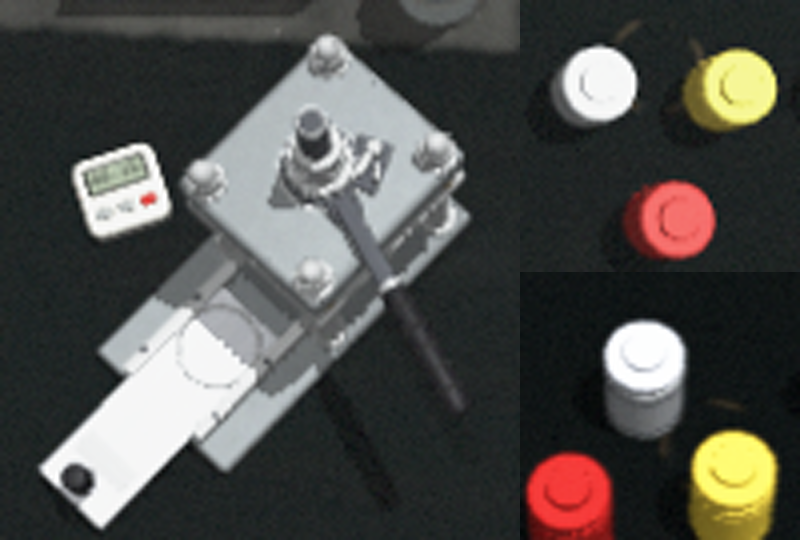

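The zoom shows the nest at crop (220,343), knob (78,480), screw top (313,120) and the four nuts. The silver canister's boss is at about (605,85), and the wrench grip runs from (392,287) to (460,408).

Run:
```python
from h import *
p=env.camera_params('top'); q=env.camera_params('scene')
f=lambda x,y:(170+x/4,115+y/4)
T=lambda x,y,z:onz(p,*f(x,y),z)
nuts=[T(*n,.197) for n in [(330,48),(437,150),(205,180),(313,274)]]
ax=np.mean(nuts,0)
kn=T(78,478,.066); ne=T(220,343,.030); sc=T(313,120,.263)
g0=T(392,287,.18); g1=T(460,408,.18)
print('axis',ax.round(4),'screw',sc.round(4),'knob',kn.round(4),'nest',ne.round(4))
print('nuts',np.round(nuts,3).tolist())
d=ax-kn; print('knob-axis',np.hypot(*d[:2]),np.degrees(np.arctan2(d[1],d[0])),'knob-nest',np.hypot(*(ne-kn)[:2]))
for g in (g0,g1): e=g-ax; print('grip',g.round(4),np.hypot(*e[:2]),np.degrees(np.arctan2(e[1],e[0])))
print('can top', onz(p,335+82/4,230+84/4,.0715), 'scene',onz(q,250+123/4,265+(352-272)/4,.073))
print('timer',T(120,190,.018))
for n,u,v,z in [('yellow',335+213/4,230+90/4,.07),('red',335+155/4,230+220/4,.07),('jarA',383,211,.083),('jarB',424,246,.083),('beaker',352,146,.066)]: print(n,onz(p,u,v,z).round(3))
```

```text
axis [0.6707 0.0469 0.197 ] screw [0.6758 0.0477 0.263 ] knob [0.4714 0.2168 0.066 ] nest [0.5821 0.1289 0.03  ]
nuts [[0.751, 0.046, 0.197], [0.683, -0.029, 0.197], [0.655, 0.122, 0.197], [0.595, 0.048, 0.197]]
knob-axis 0.2619186998753356 -40.44466878253385 knob-nest 0.14136892236315204
grip [ 0.5927 -0.0034  0.18  ] 0.0928015807866357 -147.18318183095414
grip [ 0.5141 -0.0519  0.18  ] 0.18519020542390782 -147.76009484059122
can top [ 0.44689606 -0.25370027  0.0715    ] scene [ 0.44693603 -0.25433046  0.073     ]
timer [0.70060672 0.21622258 0.018     ]
yellow [ 0.447 -0.346  0.07 ]
red [ 0.356 -0.306  0.07 ]
jarA [ 0.563 -0.328  0.083]
jarB [ 0.469 -0.442  0.083]
beaker [ 0.759 -0.24   0.066]
```

```bash
cat >> h.py <<'E'
from scipy.spatial.transform import Rotation as Ro
def pose():
    s=env.get_state(); w=s['orientation']; return s['tcp_pos'],Ro.from_quat([w[1],w[2],w[3],w[0]]),s
def Rd(yaw,tilt=0): # tool down, tool x at yaw deg; tilt deg about tool y
    c,s=np.cos(np.radians(yaw)),np.sin(np.radians(yaw))
    return Ro.from_matrix(np.array([[c,s,0],[s,-c,0],[0,0,-1.]]))*Ro.from_euler('y',tilt,degrees=True)
def togo(target,R):
    t,r,s=pose(); print('t',s['clock'].__round__(2),'tcp',t.round(4),'gap',round(s['finger_gap'],4),'F',s['wrist_force'].round(1),'q',s['joint_pos'].round(2))
    d=np.array(target)-t
    print('turn(tool)',(r.inv()*R).as_rotvec().round(4),'shift mm now-axes',(r.inv().apply(d)*1e3).round(1),'after turn',(R.inv().apply(d)*1e3).round(1))
E
python3 -m pendant '[{"fingers":85,"delta_pos":[0,0,0],"angular":[0,0,0.144]},{"fingers":85,"delta_pos":[0,0,0],"angular":[0,0,0.144]},{"fingers":85,"delta_pos":[-39,-27,0],"angular":[0,0,0]},{"fingers":85,"delta_pos":[-39,-27,0],"angular":[0,0,0]},{"fingers":85,"delta_pos":[-39,-27,0],"angular":[0,0,0]},{"fingers":85,"delta_pos":[-39,-27,0],"angular":[0,0,0]},{"fingers":85,"delta_pos":[-39,-27,0],"angular":[0,0,0]},{"fingers":85,"delta_pos":[-39,-27,0],"angular":[0,0,0]},{"fingers":85,"delta_pos":[-39,-27,0],"angular":[0,0,0]},{"fingers":85,"delta_pos":[-39,-27,0],"angular":[0,0,0]},{"fingers":85,"delta_pos":[-39,-27,0],"angular":[0,0,0]},{"fingers":85,"delta_pos":[-39,-27,0],"angular":[0,0,0]}]' 60
python3 -c "
from h import *
togo([.447,-.254,.231],Rd(140))"
```

```text
clock: 1.3
tcp_pos: [0.3543, 0.0681, 0.2313]
orientation: [0.0, 0.342, 0.94, 0.0]
wrist_force: [0.6, 0.1, 0.5]
finger_gap: 0.0849
t 1.3 tcp [0.3543 0.0681 0.2313] gap 0.0849 F [0.6 0.1 0.5] q [-0.03 -0.11 -0.43  1.25  0.    0.66]
turn(tool) [0.0004 0.0003 0.0005] shift mm now-axes [-278.  -187.3    0.3] after turn [-278.1 -187.2    0.3]
```

```bash
python3 -m pendant '[{"fingers":85,"delta_pos":[-40,-27,0],"angular":[0,0,0]},{"fingers":85,"delta_pos":[-40,-27,0],"angular":[0,0,0]},{"fingers":85,"delta_pos":[-40,-27,0],"angular":[0,0,0]},{"fingers":85,"delta_pos":[-40,-27,0],"angular":[0,0,0]},{"fingers":85,"delta_pos":[-40,-27,0],"angular":[0,0,0]},{"fingers":85,"delta_pos":[-40,-27,0],"angular":[0,0,0]},{"fingers":85,"delta_pos":[-38,-25,0],"angular":[0,0,0]},{"fingers":85,"delta_pos":[0,0,0],"angular":[0,0,0]}]'
python3 -c "
from h import *
togo([.447,-.254,.231],Rd(140))
t,r,s=pose(); im,p=snap('wrist','w1.png')
o,d=ray(p,p['cx'],p['cy']); print('cam in tool',r.inv().apply(o-t).round(3),'axis',r.inv().apply(d).round(2)); print('predicted',proj(p,[.447,-.254,.073]))"
```

```text
clock: 2.1
tcp_pos: [0.4485, -0.2571, 0.2299]
orientation: [0.0, 0.344, 0.939, -0.001]
wrist_force: [-0.6, -0.1, -0.6]
finger_gap: 0.0849
t 2.1 tcp [ 0.4485 -0.2571  0.2299] gap 0.0849 F [-0.6 -0.1 -0.6] q [-0.68  0.2  -0.11  1.26 -0.    0.03]
turn(tool) [-0.0008  0.0009 -0.0047] shift mm now-axes [ 3.1  1.4 -1.1] after turn [ 3.1  1.4 -1.1]
cam in tool [ 0.074  0.001 -0.142] axis [-0.29  0.    0.96]
predicted (np.float64(285.7297510299541), np.float64(193.1966920842395))
```

View pics/w1.png

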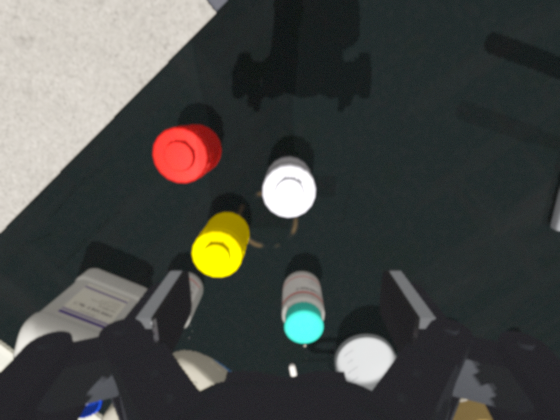

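The wrist picture shows the silver canister's boss at about (290,187), close to the predicted (286,193). Yellow is at (220,245) and red at (187,153). I'll compute the centre with a mask.

Run:
```python
from h import *
im=cv2.imread('pics/w1.png'); p=env.camera_params('wrist')
hsv=cv2.cvtColor(im,cv2.COLOR_BGR2HSV)
m=((hsv[...,1]<40)&(hsv[...,2]>200)).astype(np.uint8); m[:,:250]=0;m[:,330:]=0;m[:140]=0;m[230:]=0
c=max(cv2.findContours(m,0,1)[0],key=cv2.contourArea); e=cv2.fitEllipse(cv2.convexHull(c)); print(e)
u,v=e[0]; 
for z in (.067,.069): print(onz(p,u,v,z).round(4))
print('boss',onz(p,290,186.5,.073))
```

```text
((288.64642333984375, 190.88656616210938), (51.78776931762695, 52.72084045410156), 81.10633087158203)
[ 0.4469 -0.2481  0.067 ]
[ 0.4465 -0.2478  0.069 ]
boss [ 0.4433641  -0.24361878  0.073     ]
```

```bash
python3 -m pendant '[{"fingers":85,"delta_pos":[6,4,20],"angular":[0,0,0]},{"fingers":85,"delta_pos":[0,0,45],"angular":[0,0,0]},{"fingers":85,"delta_pos":[0,0,45],"angular":[0,0,0]},{"fingers":85,"delta_pos":[0,0,45],"angular":[0,0,0]},{"fingers":85,"delta_pos":[0,0,35],"angular":[0,0,0]},{"fingers":85,"delta_pos":[0,0,30],"angular":[0,0,0]},{"fingers":85,"delta_pos":[0,0,0],"angular":[0,0,0]}]'
python3 -c "
from h import *
togo([.447,-.250,.010],Rd(140))
im,p=snap('top','t2.png'); q=env.camera_params('scene'); im2,_=snap('scene','s2.png'); w,_=snap('wrist','w2.png')
o=np.zeros((560,800,3),np.uint8)
o[:280,:400]=cv2.resize(im[215:285,310:410],None,fx=4,fy=4); o[:280,400:]=cv2.resize(im2[260:330,230:330],None,fx=4,fy=4)
o[280:,:373]=cv2.resize(w,(373,280)); cv2.imwrite('pics/c2.png',o)"
```

```text
clock: 2.85
tcp_pos: [0.4417, -0.2411, 0.0077]
orientation: [-0.004, 0.341, 0.94, 0.002]
wrist_force: [0.8, 0.9, 0.3]
finger_gap: 0.0846
t 2.85 tcp [ 0.4417 -0.2411  0.0077] gap 0.0846 F [0.8 0.9 0.3] q [-0.66  0.37 -0.47  0.74  0.    0.04]
turn(tool) [-0.     -0.009   0.0016] shift mm now-axes [-9.7 -3.5 -2.4] after turn [-9.8 -3.5 -2.3]
```

View pics/c2.png

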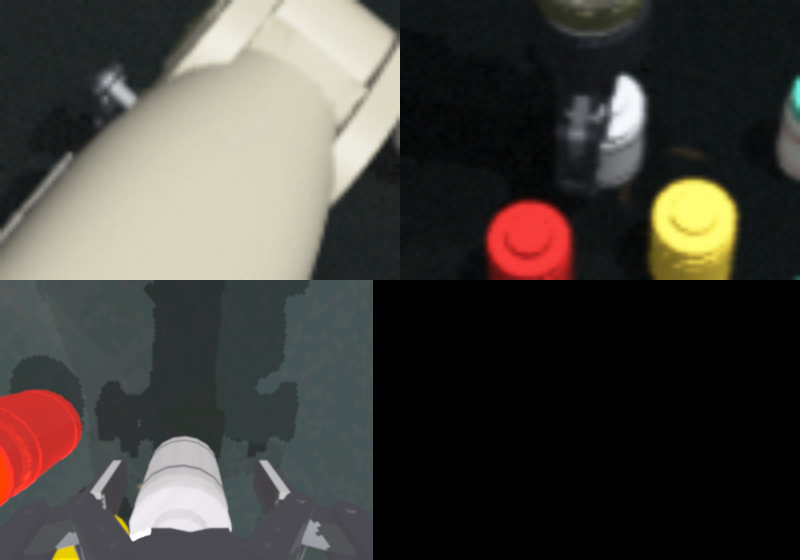

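The composite shows the canister between the open fingers, fairly centred in the jaw direction. The fingers sit about 10 mm too far towards tool +x, so I'll correct that and close.

```bash
python3 -m pendant '[{"fingers":85,"delta_pos":[-5,-2,-1],"angular":[0,-0.004,0]},{"fingers":85,"delta_pos":[-5,-2,-1],"angular":[0,-0.004,0]},{"fingers":85,"delta_pos":[0,0,0],"angular":[0,0,0]},{"fingers":85,"delta_pos":[0,0,0],"angular":[0,0,0]}]'
python3 -c "
from h import *
togo([.447,-.250,.010],Rd(140))
t,r,s=pose();w,p=snap('wrist','w3.png')
a=np.linspace(0,2*np.pi,60)
for c,col in (([.447,-.250],(0,255,0)),([.447,-.254],(0,0,255))):
  for z in (0,.055,.073):
    rad=.026 if z<.06 else .0135
    pts=np.array([proj(p,[c[0]+rad*np.cos(k),c[1]+rad*np.sin(k),z]) for k in a]).round().astype(int)
    cv2.polylines(w,[pts],True,col,1)
cv2.imwrite('pics/w3o.png',w[200:])"
```

```text
clock: 3.4
tcp_pos: [0.4509, -0.2551, 0.014]
orientation: [0.004, 0.342, 0.94, -0.001]
wrist_force: [-0.1, 0.2, -0.6]
finger_gap: 0.0849
t 3.4 tcp [ 0.4509 -0.2551  0.014 ] gap 0.0849 F [-0.1  0.2 -0.6] q [-0.67  0.37 -0.45  0.74 -0.    0.03]
turn(tool) [ 0.0002  0.0093 -0.0001] shift mm now-axes [6.3 1.4 4. ] after turn [6.2 1.4 4. ]
```

View pics/w3o.png

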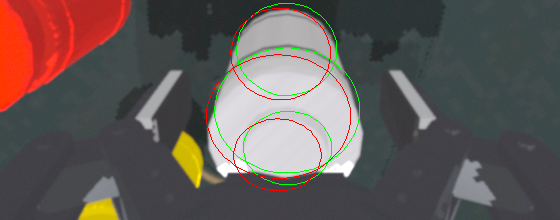

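The overlay shows the canister base between the two guesses, so about (0.447,-0.2515). I'll hold to see where the tool settles.

```bash
python3 -m pendant '[{"fingers":85,"delta_pos":[0,0,0],"angular":[0,0,0]},{"fingers":85,"delta_pos":[0,0,0],"angular":[0,0,0]}]'
python3 -c "
from h import *
togo([.447,-.2515,.010],Rd(140))"
```

```text
clock: 3.65
tcp_pos: [0.4502, -0.2544, 0.0132]
orientation: [0.004, 0.342, 0.94, -0.001]
wrist_force: [0.3, 1.1, -0.1]
finger_gap: 0.0846
t 3.65 tcp [ 0.4502 -0.2544  0.0132] gap 0.0846 F [ 0.3  1.1 -0.1] q [-0.67  0.37 -0.45  0.74 -0.    0.03]
turn(tool) [0.0001 0.0076 0.0003] shift mm now-axes [4.4 0.1 3.2] after turn [4.3 0.1 3.2]
```

```bash
python3 -m pendant '[{"fingers":85,"delta_pos":[4,0,3],"angular":[0,0.007,0]},{"fingers":85,"delta_pos":[0,0,0],"angular":[0,0,0]},{"fingers":30,"delta_pos":[0,0,0],"angular":[0,0,0]},{"fingers":30,"delta_pos":[0,0,0],"angular":[0,0,0]},{"fingers":30,"delta_pos":[0,0,0],"angular":[0,0,0]},{"fingers":30,"delta_pos":[0,0,0],"angular":[0,0,0]},{"fingers":30,"delta_pos":[0,0,0],"angular":[0,0,0]},{"fingers":30,"delta_pos":[0,0,0],"angular":[0,0,0]}]' 50
python3 -c "
from h import *
togo([.447,-.2515,.010],Rd(140))"
```

```text
clock: 4.45
tcp_pos: [0.4474, -0.2522, 0.0106]
orientation: [0.001, 0.342, 0.94, -0.0]
wrist_force: [-2.6, 0.3, 5.9]
finger_gap: 0.0503
t 4.45 tcp [ 0.4474 -0.2522  0.0106] gap 0.0503 F [-2.6  0.3  5.9] q [-0.67  0.37 -0.46  0.74 -0.    0.03]
turn(tool) [-0.0003  0.0014  0.0002] shift mm now-axes [0.7 0.3 0.6] after turn [0.7 0.3 0.6]
```

```bash
python3 -m pendant '[{"fingers":30,"delta_pos":[0,0,-30],"angular":[0,0,0]},{"fingers":30,"delta_pos":[0,0,-40],"angular":[0,0,0]},{"fingers":30,"delta_pos":[20,10,-40],"angular":[0,0,0]},{"fingers":30,"delta_pos":[34,19,0],"angular":[0,0,0]},{"fingers":30,"delta_pos":[34,19,0],"angular":[0,0,0]},{"fingers":30,"delta_pos":[34,19,0],"angular":[0,0,0]},{"fingers":30,"delta_pos":[34,19,0],"angular":[0,0,0]},{"fingers":30,"delta_pos":[34,19,0],"angular":[0,0,0]},{"fingers":30,"delta_pos":[15,39,0],"angular":[0,0,0]},{"fingers":30,"delta_pos":[15,39,0],"angular":[0,0,0]},{"fingers":30,"delta_pos":[15,39,0],"angular":[0,0,0]},{"fingers":30,"delta_pos":[15,39,0],"angular":[0,0,0]}]'
python3 -c "
from h import *
togo([.45,.19,.12],Rd(140))"
```

```text
clock: 5.65
tcp_pos: [0.4229, 0.1106, 0.1193]
orientation: [-0.0, 0.342, 0.94, -0.0]
wrist_force: [1.4, -0.9, -4.2]
finger_gap: 0.0501
t 5.65 tcp [0.4229 0.1106 0.1193] gap 0.0501 F [ 1.4 -0.9 -4.2] q [ 0.07  0.12 -0.49  0.96 -0.    0.77]
turn(tool) [-0.0004 -0.      0.0005] shift mm now-axes [30.3 78.2 -0.7] after turn [30.3 78.2 -0.7]
```

Run:
```python
from h import *
ns=np.array([.5825,.130,.033]); kn=np.array([.4714,.2168,.066])
d=(ns-kn)[:2]; print('len',np.hypot(*d),np.degrees(np.arctan2(d[1],d[0])))
th=np.radians(-39.5); X=np.array([np.cos(th),np.sin(th)]);Y=np.array([-X[1],X[0]]); A=np.array([.673,.048])
a=np.linspace(0,2*np.pi,80); S=5
def draw(n,f,x0,y0,w,h):
    im=cv2.imread('pics/'+f); p=env.camera_params(n)
    c=cv2.resize(im[y0:y0+h,x0:x0+w],None,fx=S,fy=S,interpolation=cv2.INTER_CUBIC)
    def pl(P,col): 
        q=np.array([proj(p,k) for k in P]); q=((q-[x0,y0]+.5)*S).round().astype(int); cv2.polylines(c,[q],True,col,1)
    pl([[ns[0]+.0305*np.cos(k),ns[1]+.0305*np.sin(k),.033] for k in a],(0,0,255))
    pl([[kn[0]+.011*np.cos(k),kn[1]+.011*np.sin(k),.066] for k in a],(0,255,0))
    pl([[*(A+X*i+Y*j),.168] for i,j in ((.075,.065),(.075,-.065),(-.075,-.065),(-.075,.065))],(255,0,255))
    return c
t=draw('top','top0.png',178,118,110,128)[:600]; s=draw('scene','scene0.png',198,140,50,60)
s=draw('scene','scene0.png',200,142,80,74) ; 
o=np.zeros((600,800,3),np.uint8); 
t=cv2.resize(t,None,fx=.75,fy=.75); o[:t.shape[0],:t.shape[1]]=t; s=cv2.resize(s,(380,351)); o[:351,414:794]=s
cv2.imwrite('pics/o4.png',o)
```

```text
len 0.14098741078550242 -37.999733207185486
```

View pics/o4.png

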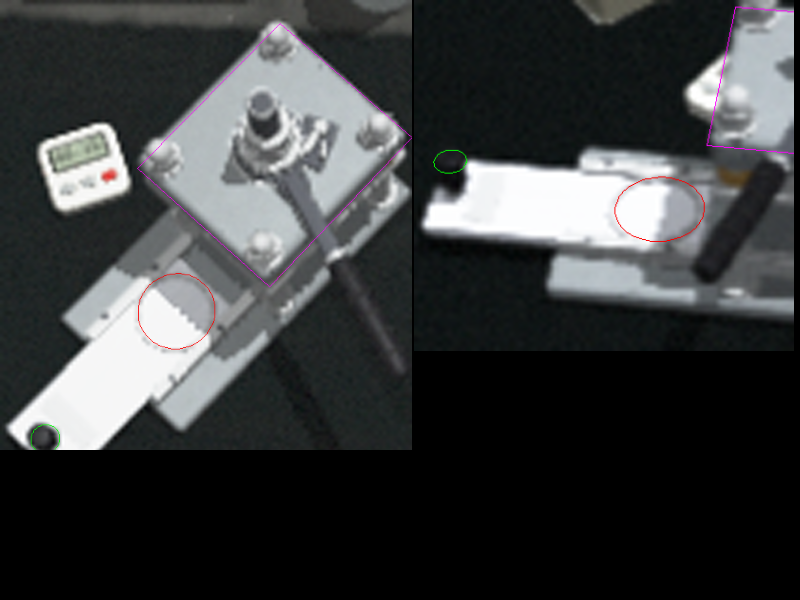

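```bash
python3 -m pendant '[{"fingers":30,"delta_pos":[15,39,0],"angular":[0,0,0]},{"fingers":30,"delta_pos":[15,39,0],"angular":[0,0,0]},{"fingers":30,"delta_pos":[0,0,0],"angular":[0,0,0]}]'
```

```text
clock: 5.95
tcp_pos: [0.4518, 0.1921, 0.1192]
orientation: [0.0, 0.339, 0.941, 0.001]
wrist_force: [0.1, -0.3, -5.5]
finger_gap: 0.0501
```

The top overlay fits the nest and crosshead within a few mm, but the lateral position of the nest is uncertain by about 3 mm. I'll hover over the nest and look from close by.

```bash
python3 -m pendant '[{"fingers":30,"delta_pos":[0,0,-45],"angular":[0,0,0]},{"fingers":30,"delta_pos":[0,0,-45],"angular":[0,0,0]},{"fingers":30,"delta_pos":[0,0,-40],"angular":[0,0,0]},{"fingers":30,"delta_pos":[-35,8,0],"angular":[0,0,0]},{"fingers":30,"delta_pos":[-35,8,0],"angular":[0,0,0]},{"fingers":30,"delta_pos":[-35,8,0],"angular":[0,0,0]},{"fingers":30,"delta_pos":[-35,8,0],"angular":[0,0,0]},{"fingers":30,"delta_pos":[0,0,0],"angular":[0,0,0]},{"fingers":30,"delta_pos":[0,0,0],"angular":[0,0,0]},{"fingers":30,"delta_pos":[0,0,0],"angular":[0,0,0]}]'
python3 - <<'E'
from h import *
togo([.581,.128,.25],Rd(140.3))
w,p=snap('wrist','w5.png'); a=np.linspace(0,2*np.pi,80)
for x,y,col in ((.5825,.130,(0,0,255)),(.5794,.1262,(0,255,0))):
    q=np.array([proj(p,[x+.029*np.cos(k),y+.029*np.sin(k),.033]) for k in a]).round().astype(int); cv2.polylines(w,[q],True,col,1)
cv2.imwrite('pics/w5o.png',w)
E
```

```text
clock: 6.95
tcp_pos: [0.577, 0.1224, 0.2492]
orientation: [-0.001, 0.342, 0.94, -0.001]
wrist_force: [-0.4, 0.1, -4.2]
finger_gap: 0.0503
t 6.95 tcp [0.577  0.1224 0.2492] gap 0.0503 F [-0.4  0.1 -4.2] q [ 0.07  0.34  0.13  1.36 -0.    0.77]
turn(tool) [-0.0015 -0.0011 -0.0049] shift mm now-axes [ 0.6  6.8 -0.8] after turn [ 0.5  6.8 -0.8]
```

View pics/w5o.png

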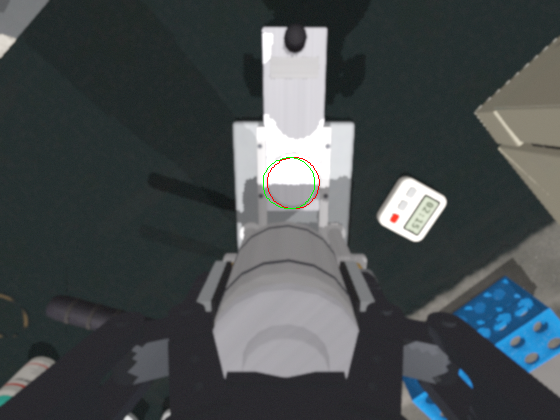

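The wrist view shows the carriage pointing straight up the image, with its centreline at about u=294, close to the red guess (293.5). Next I'll find the nest ring along the slide with a contrast-enhanced crop.

Run:
```python
from h import *
w=cv2.imread('pics/w5.png')
g=cv2.cvtColor(w[115:260,225:365],cv2.COLOR_BGR2GRAY)
hi=np.clip((g.astype(float)-215)*6.4,0,255).astype(np.uint8); lo=cv2.createCLAHE(6,(4,4)).apply(g)
S=4
o=np.hstack([cv2.resize(k,(400,414),interpolation=cv2.INTER_CUBIC) for k in (lo,hi)])
cv2.imwrite('pics/z6.png',o)
p=env.camera_params('wrist'); 
print('knob top',onz(p,295,33,.066), 'nest red', proj(p,[.5825,.130,.033]))
```

```text
knob top [0.47297885 0.22240784 0.066     ] nest red (np.float64(292.5524643606969), np.float64(183.24302265411924))
```

View pics/z6.png

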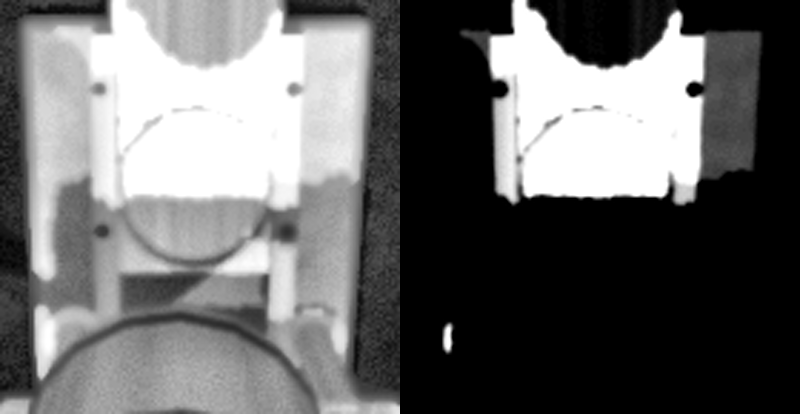

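The ring shows clearly: centre at crop (195,186), which is image (293.3,180.1), and about 55 px across.

Run:
```python
from h import *
p=env.camera_params('wrist'); n=onz(p,293.3,180.1,.032); print(n)
X=np.array([np.cos(np.radians(-40)),np.sin(np.radians(-40))]); k=np.array([.4725,.220]); d=n[:2]-k; print('from knob along/lat',d@X, d@[-X[1],X[0]])
togo([n[0],n[1],.25],Rd(140))
```

```text
[0.58045245 0.13280508 0.032     ]
from knob along/lat 0.1387441857609308 0.0025953159575504868
t 7.0 tcp [0.5771 0.1227 0.2497] gap 0.0503 F [-0.6  1.1 -4. ] q [ 0.07  0.34  0.13  1.36 -0.    0.77]
turn(tool) [-0.0009 -0.0004  0.0008] shift mm now-axes [ 3.9  9.9 -0.3] after turn [ 3.9  9.9 -0.3]
```

```bash
python3 -m pendant '[{"fingers":30,"delta_pos":[2,9,0],"angular":[0,0,0]},{"fingers":30,"delta_pos":[0,0,35],"angular":[0,0,0]},{"fingers":30,"delta_pos":[0,0,35],"angular":[0,0,0]},{"fingers":30,"delta_pos":[0,0,35],"angular":[0,0,0]},{"fingers":30,"delta_pos":[0,0,30],"angular":[0,0,0]},{"fingers":30,"delta_pos":[0,0,30],"angular":[0,0,0]},{"fingers":30,"delta_pos":[0,0,20],"angular":[0,0,0]},{"fingers":30,"delta_pos":[0,0,10],"angular":[0,0,0]},{"fingers":30,"delta_pos":[0,0,0],"angular":[0,0,0]},{"fingers":30,"delta_pos":[0,0,0],"angular":[0,0,0]}]'
python3 - <<'E'
from h import *
togo([.581,.131,.055],Rd(140))
w,p=snap('wrist','w7.png'); sc,_=snap('scene','s7.png')
c=cv2.resize(w[170:420,140:440],(720,600),interpolation=cv2.INTER_CUBIC)[:500]
g=cv2.cvtColor(c,cv2.COLOR_BGR2GRAY); c=cv2.createCLAHE(4,(6,6)).apply(g); cv2.imwrite('pics/z7.png',c)
E
```

```text
clock: 8.0
tcp_pos: [0.5834, 0.131, 0.0563]
orientation: [0.001, 0.342, 0.94, 0.0]
wrist_force: [-0.6, -0.8, -4.3]
finger_gap: 0.0503
t 8.0 tcp [0.5834 0.131  0.0563] gap 0.0503 F [-0.6 -0.8 -4.3] q [ 0.09  0.46 -0.18  0.93 -0.    0.78]
turn(tool) [0.0013 0.0021 0.0009] shift mm now-axes [ 1.8 -1.6  1.3] after turn [ 1.8 -1.6  1.3]
```

View pics/z7.png

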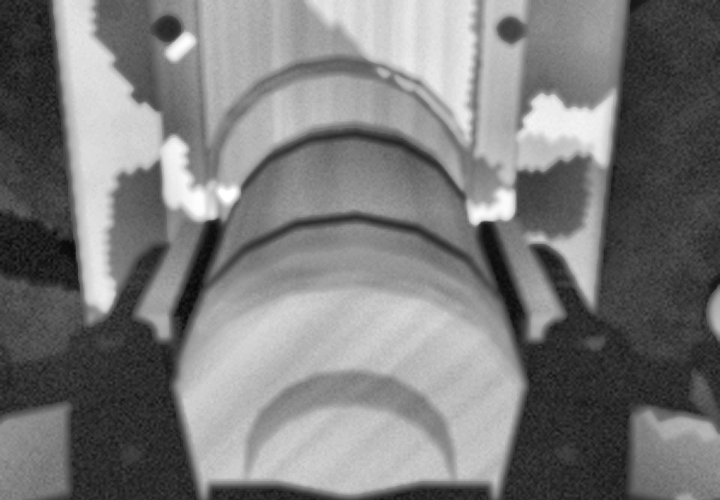

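The close-up shows the ring's near arc (inner edge at crop (340,73), centre u≈341) and the canister base's near edge at (352,133). The canister is about 2.4 mm too far in tool +y. Next I'll compute the offset along x.

Run:
```python
from h import *
p=env.camera_params('wrist'); t,r,s=pose(); zb=t[2]-.0104
f=lambda u,v,z: onz(p,140+u/2.4,170+v/2.4,z)
X=r.as_matrix()[:,0];Y=r.as_matrix()[:,1]
for nm,v,z,rad in(('ringin',74,.033,.029),('ringout',61,.033,.0315),('can',134,zb,.026)):
    q=f(341 if 'ring' in nm else 352,v,z)-t; print(nm,(q@X)*1e3-rad*1e3,(q@Y)*1e3, z)
```

```text
ringin 1.7802047932940788 -0.7104564709355635 0.033
ringout 2.213038064033121 -0.7026052373187596 0.033
can -4.478232167291829 1.6466917529052176 0.046472086623413976
```

Run:
```python
from h import *
p=env.camera_params('wrist'); t,r,s=pose(); zb=t[2]-.0104
X=r.as_matrix()[:,0];Y=r.as_matrix()[:,1]
for d in (0,-2,-4.5):
  print(d,[round((proj(p,t+X*(d/1e3+rad)+np.array([0,0,zb+h-t[2]]))[1]-170)*2.4) for h,rad in ((0,.026),(.0025,.026),(.055,.026),(.061,.0255),(.073,.0135))])
```

```text
0 [113, 117, 235, 259, 397]
-2 [122, 126, 248, 273, 411]
-4.5 [134, 138, 264, 290, 429]
```

```bash
python3 -m pendant '[{"fingers":30,"delta_pos":[3,-1.2,0],"angular":[0,0,0]},{"fingers":30,"delta_pos":[3.2,-1.2,0],"angular":[0,0,0]},{"fingers":30,"delta_pos":[0,0,0],"angular":[0,0,0]},{"fingers":30,"delta_pos":[0,0,0],"angular":[0,0,0]}]'
python3 - <<'E'
from h import *
togo([.5834,.131,.0563],Rd(140))
# edge profile down image column through the axis: dark arcs
w,p=snap('wrist','w8.png'); g=cv2.cvtColor(w,cv2.COLOR_BGR2GRAY)
print('col mean v=185..240',g[185:240,278:288].mean(1).round().astype(int).tolist())
for v in (232,238,244): print(v,g[v,220:345].tolist())
E
```

```text
clock: 8.5
tcp_pos: [0.5763, 0.1326, 0.0554]
orientation: [0.001, 0.342, 0.94, -0.0]
wrist_force: [0.7, -0.1, -4.2]
finger_gap: 0.0503
t 8.5 tcp [0.5763 0.1326 0.0554] gap 0.0503 F [ 0.7 -0.1 -4.2] q [ 0.09  0.45 -0.2   0.92 -0.    0.79]
turn(tool) [0.0003 0.0013 0.0004] shift mm now-axes [-6.5  3.3 -0.9] after turn [-6.5  3.3 -0.9]
col mean v=185..240 [176, 174, 172, 171, 170, 170, 170, 170, 170, 170, 170, 170, 170, 170, 170, 170, 170, 170, 170, 166, 159, 149, 143, 142, 143, 144, 144, 151, 160, 167, 170, 169, 170, 169, 169, 164, 155, 142, 132, 122, 106, 98, 110, 124, 131, 132, 132, 132, 132, 132, 132, 132, 132, 132, 133]
232 [147, 145, 145, 146, 145, 146, 147, 148, 149, 147, 146, 148, 157, 165, 167, 167, 165, 160, 154, 149, 148, 149, 147, 146, 150, 157, 163, 166, 168, 167, 165, 161, 151, 140, 129, 123, 115, 109, 100, 97, 96, 101, 110, 116, 123, 128, 129, 129, 131, 130, 130, 132, 131, 130, 129, 129, 130, 129, 128, 131, 130, 131, 131, 131, 134, 133, 134, 134, 133, 133, 134, 133, 133, 135, 134, 134, 134, 134, 133, 132, 132, 133, 130, 131, 132, 130, 128, 126, 119, 110, 101, 98, 99, 110,
[... 715 characters left out ...]
 166, 159, 151, 145, 145, 146, 147, 153, 162, 167, 164, 154, 149, 155]
244 [148, 145, 145, 145, 147, 147, 147, 148, 149, 148, 147, 142, 140, 142, 144, 144, 143, 145, 152, 159, 161, 152, 133, 113, 104, 106, 117, 124, 128, 128, 129, 128, 127, 129, 129, 129, 130, 130, 132, 133, 131, 132, 133, 132, 132, 131, 132, 130, 131, 131, 131, 131, 130, 130, 131, 131, 130, 130, 130, 131, 131, 132, 133, 133, 134, 134, 133, 133, 134, 134, 134, 135, 135, 134, 134, 134, 134, 134, 134, 134, 133, 132, 133, 133, 132, 131, 132, 132, 132, 131, 131, 129, 130, 129, 130, 131, 131, 130, 132, 132, 133, 132, 131, 129, 127, 118, 110, 114, 131, 151, 163, 168, 170, 170, 168, 161, 152, 147, 146, 148, 146, 143, 141, 140, 141]
```

Run:
```python
from h import *
p=env.camera_params('wrist'); t,r,s=pose(); zb=t[2]-.0104
X=r.as_matrix()[:,0];Y=r.as_matrix()[:,1]
for nm,v,z,rad in(('ringin',213,.033,.029),('ringout',205,.033,.0315),('can',225.8,zb,.026)):
    q=onz(p,285.5,v,z)-t; print(nm,(q@X)*1e3-rad*1e3,(q@Y)*1e3)
```

```text
ringin -4.4539334082771305 1.0698739527203716
ringout -2.574563058957242 1.0680760424550484
can -4.459903803747714 1.05128618873957
```

Canister and ring now agree to about 1 mm both ways. Lowering.

```bash
python3 -m pendant '[{"fingers":30,"delta_pos":[0.4,0,5],"angular":[0,0,0]},{"fingers":30,"delta_pos":[0,0,5],"angular":[0,0,0]},{"fingers":30,"delta_pos":[0,0,4],"angular":[0,0,0]},{"fingers":30,"delta_pos":[0,0,3],"angular":[0,0,0]},{"fingers":30,"delta_pos":[0,0,0],"angular":[0,0,0]},{"fingers":30,"delta_pos":[0,0,0],"angular":[0,0,0]}]'
python3 - <<'E'
from h import *
togo([.5763,.1326,.0384],Rd(140))
E
```

```text
clock: 9.15
tcp_pos: [0.5766, 0.1325, 0.0386]
orientation: [0.001, 0.342, 0.94, -0.0]
wrist_force: [-0.7, -2.7, 1.7]
finger_gap: 0.0503
t 9.15 tcp [0.5766 0.1325 0.0386] gap 0.0503 F [-0.7 -2.7  1.7] q [ 0.09  0.47 -0.22  0.88 -0.    0.79]
turn(tool) [0.0001 0.0022 0.    ] shift mm now-axes [ 0.3 -0.1  0.2] after turn [ 0.3 -0.1  0.2]
```

```bash
python3 -m pendant '[{"fingers":80,"delta_pos":[0,0,0],"angular":[0,0,0]},{"fingers":80,"delta_pos":[0,0,0],"angular":[0,0,0]},{"fingers":80,"delta_pos":[0,0,0],"angular":[0,0,0]},{"fingers":80,"delta_pos":[0,0,0],"angular":[0,0,0]},{"fingers":80,"delta_pos":[0,0,-10],"angular":[0,0,0]},{"fingers":80,"delta_pos":[0,0,-25],"angular":[0,0,0]},{"fingers":80,"delta_pos":[0,0,-40],"angular":[0,0,0]},{"fingers":80,"delta_pos":[0,0,-45],"angular":[0,0,0]},{"fingers":80,"delta_pos":[0,0,-45],"angular":[0,0,0]},{"fingers":80,"delta_pos":[15,0,-15],"angular":[0,0,0]},{"fingers":80,"delta_pos":[0,0,0],"angular":[0,0,0]},{"fingers":80,"delta_pos":[0,0,0],"angular":[0,0,0]}]'
python3 - <<'E'
from h import *
k=[.4725,.2195]
togo([*k,.035],Rd(140))
w,p=snap('wrist','w9.png')
for n,x in (('knob',[*k,.066]),('can',[.579,.130,.089]),):print(n,proj(p,x))
c=cv2.resize(w[0:300,160:420],None,fx=2,fy=2,interpolation=cv2.INTER_CUBIC); cv2.imwrite('pics/z9.png',c)
E
```

```text
clock: 10.35
tcp_pos: [0.5639, 0.1428, 0.2175]
orientation: [0.0, 0.342, 0.94, -0.0]
wrist_force: [1.7, 0.1, -0.1]
finger_gap: 0.0801
t 10.35 tcp [0.5639 0.1428 0.2175] gap 0.0801 F [ 1.7  0.1 -0.1] q [ 0.11  0.33  0.04  1.28 -0.    0.81]
turn(tool) [-0.0004  0.0007  0.0011] shift mm now-axes [119.4   0.2 182.4] after turn [119.3   0.  182.5]
knob (np.float64(284.19637042713424), np.float64(56.8028741338928))
can (np.float64(283.95476930027985), np.float64(226.1282639820604))
```

View pics/z9.png

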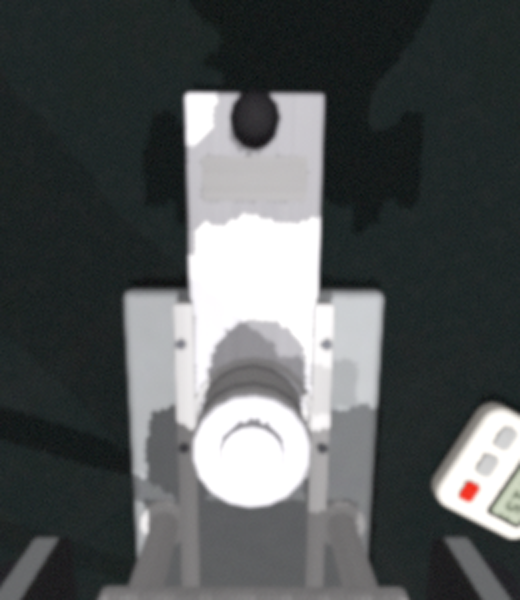

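The canister stands upright in the nest, at about (286,226) against a predicted (284,226), and the knob top is at about (287,60). Going to the knob.

```bash
python3 -m pendant '[{"fingers":60,"delta_pos":[40,1,10],"angular":[0,0,0]},{"fingers":60,"delta_pos":[40,1,20],"angular":[0,0,0]},{"fingers":60,"delta_pos":[39,0,30],"angular":[0,0,0]},{"fingers":60,"delta_pos":[0,0,40],"angular":[0,0,0]},{"fingers":60,"delta_pos":[0,0,40],"angular":[0,0,0]},{"fingers":60,"delta_pos":[0,0,25],"angular":[0,0,0]},{"fingers":60,"delta_pos":[0,0,14],"angular":[0,0,0]},{"fingers":60,"delta_pos":[0,0,0],"angular":[0,0,0]},{"fingers":60,"delta_pos":[0,0,0],"angular":[0,0,0]}]'
python3 - <<'E'
from h import *
togo([.4735,.2205,.036],Rd(140))
E
```

```text
clock: 11.3
tcp_pos: [0.4736, 0.22, 0.0377]
orientation: [-0.001, 0.342, 0.94, -0.001]
wrist_force: [0.5, 0.2, 0.1]
finger_gap: 0.0603
t 11.3 tcp [0.4736 0.22   0.0377] gap 0.0603 F [0.5 0.2 0.1] q [ 0.28  0.36 -0.4   0.82 -0.    0.98]
turn(tool) [-0.0026 -0.0008  0.0001] shift mm now-axes [0.4 0.4 1.7] after turn [0.4 0.3 1.7]
```

Close lightly on the knob and check.

```bash
python3 -m pendant '[{"fingers":10,"delta_pos":[0,0,0],"angular":[0,0,0]},{"fingers":10,"delta_pos":[0,0,0],"angular":[0,0,0]},{"fingers":10,"delta_pos":[0,0,0],"angular":[0,0,0]},{"fingers":10,"delta_pos":[0,0,0],"angular":[0,0,0]},{"fingers":10,"delta_pos":[0,0,0],"angular":[0,0,0]}]' 30
python3 - <<'E'
from h import *
togo([.4735,.2205,.036],Rd(140))
E
```

```text
clock: 11.8
tcp_pos: [0.4746, 0.2197, 0.04]
orientation: [0.001, 0.342, 0.94, -0.001]
wrist_force: [-2.3, -3.0, 6.3]
finger_gap: 0.0203
t 11.8 tcp [0.4746 0.2197 0.04  ] gap 0.0203 F [-2.3 -3.   6.3] q [ 0.28  0.35 -0.4   0.82 -0.    0.98]
turn(tool) [-0.0008  0.0024 -0.    ] shift mm now-axes [ 1.3 -0.1  4. ] after turn [ 1.3 -0.1  4. ]
```

```bash
python3 -m pendant '[{"fingers":10,"delta_pos":[0,0,-2],"angular":[0,0,0]},{"fingers":10,"delta_pos":[-4,0,0],"angular":[0,0,0]},{"fingers":10,"delta_pos":[-8,0,0],"angular":[0,0,0]},{"fingers":10,"delta_pos":[-12,0,0],"angular":[0,0,0]},{"fingers":10,"delta_pos":[-12,0,0],"angular":[0,0,0]},{"fingers":10,"delta_pos":[-12,0,0],"angular":[0,0,0]},{"fingers":10,"delta_pos":[-12,0,0],"angular":[0,0,0]},{"fingers":10,"delta_pos":[-12,0,0],"angular":[0,0,0]},{"fingers":10,"delta_pos":[-12,0,0],"angular":[0,0,0]},{"fingers":10,"delta_pos":[-8,0,0],"angular":[0,0,0]},{"fingers":10,"delta_pos":[-4,0,0],"angular":[0,0,0]},{"fingers":10,"delta_pos":[0,0,0],"angular":[0,0,0]}]'
python3 - <<'E'
from h import *
togo([.4746,.2197,.038],Rd(140))
E
```

```text
clock: 13.0
tcp_pos: [0.5484, 0.1575, 0.0403]
orientation: [0.0, 0.342, 0.94, -0.001]
wrist_force: [-0.2, -4.3, -20.7]
finger_gap: 0.0202
t 13.0 tcp [0.5484 0.1575 0.0403] gap 0.0202 F [ -0.2  -4.3 -20.7] q [ 0.14  0.43 -0.27  0.87 -0.    0.84]
turn(tool) [-0.002   0.0017 -0.0008] shift mm now-axes [96.5  0.2  2.2] after turn [96.5  0.2  2.3]
```

```bash
python3 -m pendant '[{"fingers":10,"delta_pos":[-4,0,1.2],"angular":[0,0,0]},{"fingers":10,"delta_pos":[-5,0,0],"angular":[0,0,0]},{"fingers":10,"delta_pos":[-5,0,0],"angular":[0,0,0]},{"fingers":10,"delta_pos":[-4,0,0],"angular":[0,0,0]},{"fingers":10,"delta_pos":[-2,0,0],"angular":[0,0,0]},{"fingers":10,"delta_pos":[0,0,0],"angular":[0,0,0]},{"fingers":10,"delta_pos":[0,0,0],"angular":[0,0,0]}]'
python3 - <<'E'
from h import *
togo([.4746,.2197,.038],Rd(140))
t,r,s=pose();print('F tool',r.inv().apply(s['wrist_force']))
E
```

```text
clock: 13.7
tcp_pos: [0.5629, 0.1453, 0.0403]
orientation: [0.0, 0.342, 0.94, -0.001]
wrist_force: [-4.5, -4.9, -12.9]
finger_gap: 0.0203
t 13.7 tcp [0.5629 0.1453 0.0403] gap 0.0203 F [ -4.5  -4.9 -12.9] q [ 0.12  0.45 -0.24  0.88 -0.    0.81]
turn(tool) [-0.0019  0.0016  0.0004] shift mm now-axes [115.4   0.3   2.1] after turn [115.4   0.2   2.3]
F tool [ 0.33387814 -6.66951562 12.90919472]
```

```bash
python3 -m pendant '[{"fingers":10,"delta_pos":[-2,0,0.6],"angular":[0,0,0]},{"fingers":10,"delta_pos":[-2,0,0],"angular":[0,0,0]},{"fingers":10,"delta_pos":[-2,0,0],"angular":[0,0,0]},{"fingers":10,"delta_pos":[0,0,0],"angular":[0,0,0]}]'
python3 - <<'E'
from h import *
togo([.4746,.2197,.038],Rd(140))
t,r,s=pose();print('F tool',r.inv().apply(s['wrist_force']))
E
python3 -m pendant '[{"fingers":10,"delta_pos":[-2,0,0.3],"angular":[0,0,0]},{"fingers":10,"delta_pos":[-1,0,0],"angular":[0,0,0]},{"fingers":10,"delta_pos":[0,0,0],"angular":[0,0,0]}]'
python3 - <<'E'
from h import *
togo([.4746,.2197,.038],Rd(140))
t,r,s=pose();print('F tool',r.inv().apply(s['wrist_force']))
E
```

```text
clock: 14.1
tcp_pos: [0.5676, 0.1414, 0.0402]
orientation: [0.001, 0.342, 0.94, -0.001]
wrist_force: [-5.5, -4.4, -9.7]
finger_gap: 0.0203
t 14.1 tcp [0.5676 0.1414 0.0402] gap 0.0203 F [-5.5 -4.4 -9.7] q [ 0.11  0.46 -0.23  0.88 -0.    0.81]
turn(tool) [-0.0017  0.0019  0.0003] shift mm now-axes [121.6   0.3   2. ] after turn [121.6   0.2   2.2]
F tool [ 1.38160327 -6.91203311  9.7005748 ]
clock: 14.4
tcp_pos: [0.5699, 0.1395, 0.0402]
orientation: [0.001, 0.342, 0.94, -0.001]
wrist_force: [-5.4, -6.1, -7.7]
finger_gap: 0.0202
t 14.4 tcp [0.5699 0.1395 0.0402] gap 0.0202 F [-5.4 -6.1 -7.7] q [ 0.1   0.46 -0.23  0.88 -0.    0.8 ]
turn(tool) [-0.0016  0.0021  0.0003] shift mm now-axes [124.6   0.3   2. ] after turn [124.6   0.2   2.2]
F tool [ 0.27450296 -8.1136195   7.73596554]
```

```bash
for i in 1 2; do python3 -m pendant '[{"fingers":10,"delta_pos":[-2,0,0.2],"angular":[0,0,0]},{"fingers":10,"delta_pos":[-2,0,0],"angular":[0,0,0]},{"fingers":10,"delta_pos":[0,0,0],"angular":[0,0,0]}]' >/dev/null
python3 - <<'E'
from h import *
togo([.4746,.2197,.038],Rd(140))
t,r,s=pose();print('F tool',r.inv().apply(s['wrist_force']))
E
done
```

```text
t 14.7 tcp [0.5705 0.1389 0.0402] gap 0.02 F [-13.1   0.7  -1.7] q [ 0.1   0.46 -0.22  0.89  0.    0.8 ]
turn(tool) [-0.0012 -0.0035  0.0018] shift mm now-axes [125.4   0.5   2.6] after turn [125.4   0.3   2.2]
F tool [10.52438638 -7.86124581  1.73292175]
t 15.0 tcp [0.5705 0.1388 0.0401] gap 0.0206 F [-20.6   8.1   5.9] q [ 0.1   0.46 -0.22  0.89  0.01  0.79]
turn(tool) [-0.0009 -0.0103  0.004 ] shift mm now-axes [125.4   0.8   3.4] after turn [125.5   0.3   2.1]
F tool [21.12800215 -6.94300194 -5.70093716]
```

The carriage hit its stop: force rose to 21 N with no further motion. That puts the ram axis at about (0.6765,0.0485), which agrees with the top view. Releasing and going up.

```bash
python3 -m pendant '[{"fingers":10,"delta_pos":[4,0,0],"angular":[0,0,0]},{"fingers":60,"delta_pos":[0,0,0],"angular":[0,0,0]},{"fingers":60,"delta_pos":[0,0,0],"angular":[0,0,0]},{"fingers":60,"delta_pos":[0,0,0],"angular":[0,0,0]},{"fingers":60,"delta_pos":[0,0,-15],"angular":[0,0,0]},{"fingers":60,"delta_pos":[0,0,-35],"angular":[0,0,0]},{"fingers":60,"delta_pos":[0,0,-45],"angular":[0,0,0]},{"fingers":60,"delta_pos":[0,0,-45],"angular":[0,0,0]},{"fingers":60,"delta_pos":[0,0,-45],"angular":[0,0,0]},{"fingers":60,"delta_pos":[0,0,-35],"angular":[0,0,0]},{"fingers":60,"delta_pos":[0,0,0],"angular":[0,0,0]}]'
python3 - <<'E'
from h import *
togo([.5446,-.0329,.26],Rd(211.7))
im,p=snap('top','t10.png')
w,q=snap('wrist','w10.png'); X=np.array([np.cos(np.radians(-40)),np.sin(np.radians(-40))])
k=np.array([.6765,.0485])-.14*X; u,v=map(int,proj(q,[*k,.066])); print('knob pred',k,u,v)
g=cv2.cvtColor(w,cv2.COLOR_BGR2GRAY); b=(g[max(v-40,0):v+40,u-40:u+40]<70).astype(np.uint8)
n,l,st,c=cv2.connectedComponentsWithStats(b); print([(a.tolist(),(cc+[u-40,max(v-40,0)]).round(1).tolist()) for a,cc in zip(st,c) if a[4]>100])
E
```

```text
clock: 16.1
tcp_pos: [0.5773, 0.1381, 0.2665]
orientation: [0.007, 0.342, 0.94, 0.003]
wrist_force: [0.9, 0.8, 0.0]
finger_gap: 0.0599
t 16.1 tcp [0.5773 0.1381 0.2665] gap 0.0599 F [0.9 0.8 0. ] q [ 0.1   0.33  0.16  1.38 -0.    0.8 ]
turn(tool) [ 0.0024  0.0159 -1.2512] shift mm now-axes [ -84.7 -152.1    5.8] after turn [ 117.7 -128.3    6.5]
knob pred [0.56925378 0.13849027] 278 180
[([0, 0, 80, 80, 6299], [277.4, 179.6]), ([36, 28, 15, 13, 101], [281.2, 172.3])]
```

```bash
python3 -m pendant '[{"fingers":60,"delta_pos":[-21,-38,0],"angular":[0,0.015,0]},{"fingers":60,"delta_pos":[-21,-38,0],"angular":[0,0,0]},{"fingers":60,"delta_pos":[-21,-38,0],"angular":[0,0,0]},{"fingers":60,"delta_pos":[-21,-38,0],"angular":[0,0,-0.139]},{"fingers":60,"delta_pos":[0,0,0],"angular":[0,0,-0.139]},{"fingers":60,"delta_pos":[0,0,0],"angular":[0,0,-0.139]},{"fingers":60,"delta_pos":[0,0,0],"angular":[0,0,-0.139]},{"fingers":60,"delta_pos":[0,0,0],"angular":[0,0,-0.139]},{"fingers":60,"delta_pos":[0,0,0],"angular":[0,0,-0.139]},{"fingers":60,"delta_pos":[0,0,0],"angular":[0,0,-0.139]},{"fingers":60,"delta_pos":[0,0,0],"angular":[0,0,-0.139]},{"fingers":60,"delta_pos":[0,0,0],"angular":[0,0,-0.139]}]'
python3 -m pendant '[{"fingers":60,"delta_pos":[0,0,0],"angular":[0,0,0]}]' >/dev/null
python3 - <<'E'
from h import *
togo([.5446,-.0329,.157],Rd(211.7))
w,q=snap('wrist','w11.png'); g=cv2.cvtColor(w,cv2.COLOR_BGR2GRAY)
A=np.array([.6765,.0485]); f=np.radians(-148.3)
for r in (.1,.15,.19):
    u,v=proj(q,[*(A+r*np.array([np.cos(f),np.sin(f)])),.176]); print(r,round(u),round(v))
cv2.imwrite('pics/w11c.png',w)
E
```

```text
clock: 17.4
tcp_pos: [0.5396, -0.0327, 0.2561]
orientation: [-0.005, -0.276, 0.961, 0.006]
wrist_force: [0.6, -0.2, -0.5]
finger_gap: 0.0601
t 17.5 tcp [ 0.5397 -0.0327  0.2563] gap 0.0597 F [-0.5 -0.4  0.4] q [-0.21  0.25  0.02  1.36  0.01 -0.77]
turn(tool) [ 0.0148 -0.0057  0.0001] shift mm now-axes [-4.6 -4.3 99.2] after turn [-4.1 -2.8 99.3]
0.1 280 295
0.15 280 234
0.19 279 180
```

View pics/w11c.png

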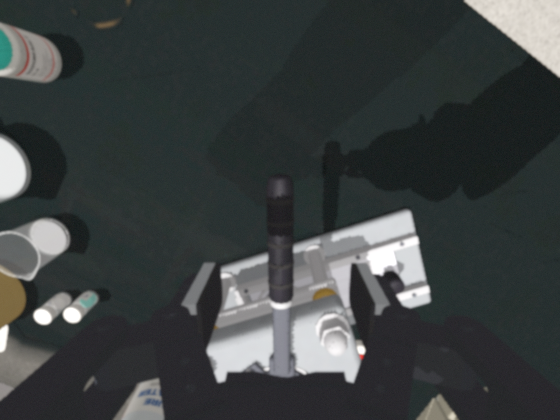

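The wrist view shows the wrench grip running along u≈280 from v=177 to 302, centred between the fingers and as predicted. Going down and closing lightly.

```bash
python3 -m pendant '[{"fingers":60,"delta_pos":[-4,-3,9],"angular":[0.014,-0.005,0]},{"fingers":60,"delta_pos":[0,0,30],"angular":[0,0,0]},{"fingers":60,"delta_pos":[0,0,30],"angular":[0,0,0]},{"fingers":60,"delta_pos":[0,0,20],"angular":[0,0,0]},{"fingers":60,"delta_pos":[0,0,10],"angular":[0,0,0]},{"fingers":10,"delta_pos":[0,0,0],"angular":[0,0,0]},{"fingers":10,"delta_pos":[0,0,0],"angular":[0,0,0]},{"fingers":10,"delta_pos":[0,0,0],"angular":[0,0,0]},{"fingers":10,"delta_pos":[0,0,0],"angular":[0,0,0]},{"fingers":10,"delta_pos":[0,0,0],"angular":[0,0,0]}]' 25
cat >> h.py <<'E'
def wr():
    t,r,s=pose(); d=t[:2]-np.array([.6765,.0485]); f=np.degrees(np.arctan2(d[1],d[0])); x=r.as_matrix()[:,0]
    print('t',round(s['clock'],2),'r',np.hypot(*d).round(4),'wrench q',np.radians(-130-f).round(3),'tool q',np.radians(-130-np.degrees(np.arctan2(x[1],x[0]))).round(3),'z',t[2].round(4),'gap',round(s['finger_gap'],4),'Ftool',r.inv().apply(s['wrist_force']).round(1),'M',s['ft_torque'].round(2))
E
python3 -c "
from h import *
togo([.5446,-.0329,.157],Rd(211.7)); wr()"
```

```text
clock: 18.55
tcp_pos: [0.5459, -0.0332, 0.16]
orientation: [0.002, -0.273, 0.962, -0.001]
wrist_force: [-0.2, 0.6, 4.0]
finger_gap: 0.0178
t 18.55 tcp [ 0.5459 -0.0332  0.16  ] gap 0.0178 F [-0.2  0.6  4. ] q [-0.21  0.29 -0.17  1.11  0.   -0.76]
turn(tool) [-0.0022  0.0025 -0.0001] shift mm now-axes [0.9 0.9 3. ] after turn [0.9 0.9 3. ]
t 18.55 r 0.1541 wrench q 0.314 tool q 0.319 z 0.16 gap 0.0178 Ftool [-0.1  0.7 -4. ] M [0.14 0.14 0.12]
```

```bash
python3 -m pendant '[{"fingers":10,"delta_pos":[-0.8,15.4,0],"angular":[0,0,0.1]},{"fingers":10,"delta_pos":[-0.8,15.4,0],"angular":[0,0,0.1]},{"fingers":10,"delta_pos":[-0.8,15.4,0],"angular":[0,0,0.1]},{"fingers":10,"delta_pos":[0,2,0],"angular":[0,0,0.01]},{"fingers":10,"delta_pos":[0,0,0],"angular":[0,0,0]}]'
python3 -c "
from h import *
wr()"
```

```text
clock: 19.05
tcp_pos: [0.5267, 0.0109, 0.16]
orientation: [0.001, -0.122, 0.992, -0.001]
wrist_force: [-2.8, -1.6, 7.6]
finger_gap: 0.0181
t 19.05 r 0.1545 wrench q 0.627 tool q 0.627 z 0.16 gap 0.0181 Ftool [ 3.  -0.9 -7.6] M [-0.4   0.62  0.01]
```

```bash
python3 -m pendant '[{"fingers":10,"delta_pos":[-0.8,-15.4,0],"angular":[0,0,-0.1]},{"fingers":10,"delta_pos":[-0.8,-15.4,0],"angular":[0,0,-0.1]},{"fingers":10,"delta_pos":[-0.8,-15.4,0],"angular":[0,0,-0.1]},{"fingers":10,"delta_pos":[-0.8,-15.4,0],"angular":[0,0,-0.1]},{"fingers":10,"delta_pos":[-0.8,-15.4,0],"angular":[0,0,-0.1]},{"fingers":10,"delta_pos":[-0.8,-15.4,0],"angular":[0,0,-0.1]}]'
python3 -c "
from h import *
wr()"
```

```text
clock: 19.65
tcp_pos: [0.5754, -0.0673, 0.16]
orientation: [0.002, -0.412, 0.911, -0.001]
wrist_force: [2.5, 3.2, 4.3]
finger_gap: 0.0184
t 19.65 r 0.1537 wrench q 0.02 tool q 0.023 z 0.16 gap 0.0184 Ftool [-4.   0.2 -4.3] M [ 0.81 -0.32  0.05]
```

Works well. Finishing the return, then a full drive.

```bash
python3 -m pendant '[{"fingers":10,"delta_pos":[-0.8,-15.4,0],"angular":[0,0,-0.1]},{"fingers":10,"delta_pos":[-0.8,-15.4,0],"angular":[0,0,-0.1]},{"fingers":10,"delta_pos":[-0.8,-15.4,0],"angular":[0,0,-0.1]},{"fingers":10,"delta_pos":[-0.8,-15.4,0],"angular":[0,0,-0.1]},{"fingers":10,"delta_pos":[-0.8,-15.4,0],"angular":[0,0,-0.1]},{"fingers":10,"delta_pos":[-0.8,-15.4,0],"angular":[0,0,-0.1]},{"fingers":10,"delta_pos":[0,-6,0],"angular":[0,0,-0.04]},{"fingers":10,"delta_pos":[0,0,0],"angular":[0,0,0]}]'
python3 -c "
from h import *
wr()"
python3 -m pendant '[{"fingers":10,"delta_pos":[-0.8,15.4,0],"angular":[0,0,0.1]},{"fingers":10,"delta_pos":[-0.8,15.4,0],"angular":[0,0,0.1]},{"fingers":10,"delta_pos":[-0.8,15.4,0],"angular":[0,0,0.1]},{"fingers":10,"delta_pos":[-0.8,15.4,0],"angular":[0,0,0.1]},{"fingers":10,"delta_pos":[-0.8,15.4,0],"angular":[0,0,0.1]},{"fingers":10,"delta_pos":[-0.8,15.4,0],"angular":[0,0,0.1]}]'
python3 -c "
from h import *
wr()"
```

```text
clock: 20.45
tcp_pos: [0.6637, -0.1042, 0.16]
orientation: [0.002, -0.677, 0.736, -0.0]
wrist_force: [-1.8, 3.9, 6.9]
finger_gap: 0.0177
t 20.45 r 0.1532 wrench q -0.614 tool q -0.614 z 0.16 gap 0.0177 Ftool [-3.7  2.1 -6.9] M [ 0.93  0.27 -0.07]
clock: 21.05
tcp_pos: [0.5799, -0.071, 0.16]
orientation: [0.002, -0.426, 0.905, -0.002]
wrist_force: [2.7, 1.1, 3.4]
finger_gap: 0.0182
t 21.05 r 0.1536 wrench q -0.018 tool q -0.008 z 0.16 gap 0.0182 Ftool [-2.6 -1.3 -3.4] M [ 0.15 -0.64  0.22]
```

```bash
python3 -m pendant '[{"fingers":10,"delta_pos":[-0.8,15.4,0],"angular":[0,0,0.1]},{"fingers":10,"delta_pos":[-0.8,15.4,0],"angular":[0,0,0.1]},{"fingers":10,"delta_pos":[-0.8,15.4,0],"angular":[0,0,0.1]},{"fingers":10,"delta_pos":[-0.8,15.4,0],"angular":[0,0,0.1]},{"fingers":10,"delta_pos":[-0.8,15.4,0],"angular":[0,0,0.1]},{"fingers":10,"delta_pos":[-0.8,15.4,0],"angular":[0,0,0.1]},{"fingers":10,"delta_pos":[0,6,0],"angular":[0,0,0.04]},{"fingers":10,"delta_pos":[0,0,0],"angular":[0,0,0]}]'
python3 -c "
from h import *
wr()"
python3 -m pendant '[{"fingers":10,"delta_pos":[-0.9,-16.2,0],"angular":[0,0,-0.105]},{"fingers":10,"delta_pos":[-0.9,-16.2,0],"angular":[0,0,-0.105]},{"fingers":10,"delta_pos":[-0.9,-16.2,0],"angular":[0,0,-0.105]},{"fingers":10,"delta_pos":[-0.9,-16.2,0],"angular":[0,0,-0.105]},{"fingers":10,"delta_pos":[-0.9,-16.2,0],"angular":[0,0,-0.105]},{"fingers":10,"delta_pos":[-0.9,-16.2,0],"angular":[0,0,-0.105]},{"fingers":10,"delta_pos":[-0.9,-16.2,0],"angular":[0,0,-0.105]},{"fingers":10,"delta_pos":[-0.9,-16.2,0],"angular":[0,0,-0.105]},{"fingers":10,"delta_pos":[-0.9,-16.2,0],"angular":[0,0,-0.105]},{"fingers":10,"delta_pos":[-0.9,-16.2,0],"angular":[0,0,-0.105]},{"fingers":10,"delta_pos":[-0.9,-16.2,0],"angular":[0,0,-0.105]},{"fingers":10,"delta_pos":[-0.8,-15.4,0],"angular":[0,0,-0.1]}]'
python3 -c "
from h import *
wr()"
```

```text
clock: 21.85
tcp_pos: [0.5267, 0.0109, 0.16]
orientation: [0.001, -0.122, 0.993, -0.001]
wrist_force: [-3.3, -3.5, 7.6]
finger_gap: 0.018
t 21.85 r 0.1545 wrench q 0.627 tool q 0.628 z 0.16 gap 0.018 Ftool [ 4.  -2.6 -7.6] M [-0.67  0.71  0.05]
clock: 23.05
tcp_pos: [0.6643, -0.104, 0.1597]
orientation: [-0.0, -0.683, 0.73, 0.002]
wrist_force: [-52.4, 11.4, 33.7]
finger_gap: 0.0179
t 23.05 r 0.153 wrench q -0.618 tool q -0.632 z 0.1597 gap 0.0179 Ftool [ -8.   53.2 -33.5] M [ 2.11 10.29 -0.27]
```

The return overran into the stop (53 N), so I'll shorten the strokes. Now the second full drive.

```bash
python3 -m pendant '[{"fingers":10,"delta_pos":[-0.8,15.4,0],"angular":[0,0,0.1]},{"fingers":10,"delta_pos":[-0.8,15.4,0],"angular":[0,0,0.1]},{"fingers":10,"delta_pos":[-0.8,15.4,0],"angular":[0,0,0.1]},{"fingers":10,"delta_pos":[-0.8,15.4,0],"angular":[0,0,0.1]},{"fingers":10,"delta_pos":[-0.8,15.4,0],"angular":[0,0,0.1]},{"fingers":10,"delta_pos":[-0.8,15.4,0],"angular":[0,0,0.1]}]'
python3 -c "
from h import *
wr()"
python3 -m pendant '[{"fingers":10,"delta_pos":[-0.8,15.4,0],"angular":[0,0,0.1]},{"fingers":10,"delta_pos":[-0.8,15.4,0],"angular":[0,0,0.1]},{"fingers":10,"delta_pos":[-0.8,15.4,0],"angular":[0,0,0.1]},{"fingers":10,"delta_pos":[-0.8,15.4,0],"angular":[0,0,0.1]}]'
python3 -c "
from h import *
wr()"
```

```text
clock: 23.65
tcp_pos: [0.5816, -0.0724, 0.1593]
orientation: [0.001, -0.433, 0.901, -0.001]
wrist_force: [1.2, -1.3, 2.4]
finger_gap: 0.0182
t 23.65 r 0.1537 wrench q -0.033 tool q -0.024 z 0.1593 gap 0.0182 Ftool [ 0.3 -1.8 -2.4] M [-0.08 -0.39  0.39]
clock: 24.05
tcp_pos: [0.5414, -0.0258, 0.1593]
orientation: [0.0, -0.245, 0.969, -0.001]
wrist_force: [-1.0, -1.9, 3.4]
finger_gap: 0.018
t 24.05 r 0.1541 wrench q 0.37 tool q 0.377 z 0.1593 gap 0.018 Ftool [ 1.8 -1.2 -3.4] M [-0.55  0.13  0.29]
```

```bash
python3 -m pendant '[{"fingers":10,"delta_pos":[-0.8,15.4,0],"angular":[0,0,0.1]},{"fingers":10,"delta_pos":[-0.8,15.4,0],"angular":[0,0,0.1]},{"fingers":10,"delta_pos":[0,6,0],"angular":[0,0,0.04]},{"fingers":10,"delta_pos":[0,0,0],"angular":[0,0,0]}]'
python3 -c "
from h import *
wr()"
python3 -m pendant '[{"fingers":10,"delta_pos":[-0.8,-15.4,0],"angular":[0,0,-0.1]},{"fingers":10,"delta_pos":[-0.8,-15.4,0],"angular":[0,0,-0.1]},{"fingers":10,"delta_pos":[-0.8,-15.4,0],"angular":[0,0,-0.1]},{"fingers":10,"delta_pos":[-0.8,-15.4,0],"angular":[0,0,-0.1]},{"fingers":10,"delta_pos":[-0.8,-15.4,0],"angular":[0,0,-0.1]},{"fingers":10,"delta_pos":[-0.8,-15.4,0],"angular":[0,0,-0.1]},{"fingers":10,"delta_pos":[-0.8,-15.4,0],"angular":[0,0,-0.1]},{"fingers":10,"delta_pos":[-0.8,-15.4,0],"angular":[0,0,-0.1]},{"fingers":10,"delta_pos":[-0.8,-15.4,0],"angular":[0,0,-0.1]},{"fingers":10,"delta_pos":[-0.8,-15.4,0],"angular":[0,0,-0.1]},{"fingers":10,"delta_pos":[-0.8,-15.4,0],"angular":[0,0,-0.1]},{"fingers":10,"delta_pos":[-0.8,-15.4,0],"angular":[0,0,-0.1]}]'
python3 -m pendant '[{"fingers":10,"delta_pos":[0,-3.5,0],"angular":[0,0,-0.023]},{"fingers":10,"delta_pos":[0,0,0],"angular":[0,0,0]}]'>/dev/null
python3 -c "
from h import *
wr()"
```

```text
clock: 24.45
tcp_pos: [0.5271, 0.0091, 0.1592]
orientation: [-0.0, -0.13, 0.992, -0.001]
wrist_force: [-5.4, -2.7, 6.5]
finger_gap: 0.0178
t 24.45 r 0.1545 wrench q 0.615 tool q 0.612 z 0.1592 gap 0.0178 Ftool [ 5.9 -1.3 -6.5] M [-0.59  0.99  0.18]
clock: 25.65
tcp_pos: [0.6609, -0.104, 0.1593]
orientation: [0.001, -0.669, 0.743, 0.0]
wrist_force: [-1.1, 5.1, 5.5]
finger_gap: 0.0178
t 25.85 r 0.1532 wrench q -0.614 tool q -0.612 z 0.1593 gap 0.0179 Ftool [-2.   4.3 -5.1] M [0.52 0.55 0.18]
```

```bash
python3 -m pendant '[{"fingers":10,"delta_pos":[-0.8,15.4,0],"angular":[0,0,0.1]},{"fingers":10,"delta_pos":[-0.8,15.4,0],"angular":[0,0,0.1]},{"fingers":10,"delta_pos":[-0.8,15.4,0],"angular":[0,0,0.1]},{"fingers":10,"delta_pos":[-0.8,15.4,0],"angular":[0,0,0.1]}]'>/dev/null
python3 -c "
from h import *
wr()"
python3 -m pendant '[{"fingers":10,"delta_pos":[-0.5,12,0],"angular":[0,0,0.08]},{"fingers":10,"delta_pos":[-0.3,9,0],"angular":[0,0,0.06]}]'>/dev/null
python3 -c "
from h import *
wr()"
```

```text
t 26.25 r 0.1535 wrench q -0.219 tool q -0.207 z 0.1593 gap 0.018 Ftool [-1.3 -1.3 -2.6] M [ 0.05 -0.38  0.4 ]
t 26.45 r 0.1536 wrench q -0.08 tool q -0.068 z 0.1593 gap 0.0184 Ftool [ 2.2 -2.1 -2.1] M [-0.41 -0.08  0.47]
```

```bash
python3 -m pendant '[{"fingers":10,"delta_pos":[-0.3,9,0],"angular":[0,0,0.06]},{"fingers":10,"delta_pos":[-0.3,9,0],"angular":[0,0,0.06]}]'>/dev/null
python3 -c "
from h import *
wr()"
python3 -m pendant '[{"fingers":10,"delta_pos":[-0.3,9,0],"angular":[0,0,0.06]},{"fingers":10,"delta_pos":[-0.3,9,0],"angular":[0,0,0.06]}]'>/dev/null
python3 -c "
from h import *
wr()"
```

```text
t 26.65 r 0.1537 wrench q 0.036 tool q 0.052 z 0.1593 gap 0.018 Ftool [ 2.9 -0.2 -3.8] M [-0.6   0.31  0.53]
t 26.85 r 0.1538 wrench q 0.154 tool q 0.172 z 0.1593 gap 0.0181 Ftool [ 5.1 -0.5 -5.4] M [-0.9   0.49  0.49]
```

```bash
python3 -m pendant '[{"fingers":10,"delta_pos":[-0.3,9,0],"angular":[0,0,0.06]},{"fingers":10,"delta_pos":[-0.3,9,0],"angular":[0,0,0.06]}]'>/dev/null
python3 -c "
from h import *
wr()"
python3 -m pendant '[{"fingers":10,"delta_pos":[-0.3,9,0],"angular":[0,0,0.06]},{"fingers":10,"delta_pos":[-0.3,9,0],"angular":[0,0,0.06]}]'>/dev/null
python3 -c "
from h import *
wr()"
python3 -m pendant '[{"fingers":10,"delta_pos":[-0.3,9,0],"angular":[0,0,0.06]},{"fingers":10,"delta_pos":[-0.3,9,0],"angular":[0,0,0.05]},{"fingers":10,"delta_pos":[0,0,0],"angular":[0,0,0]}]'>/dev/null
python3 -c "
from h import *
wr()"
```

```text
t 27.05 r 0.1536 wrench q 0.255 tool q 0.293 z 0.1594 gap 0.018 Ftool [  7.3 -13.4  -0.1] M [-2.78 -0.24  0.64]
t 27.25 r 0.1536 wrench q 0.358 tool q 0.414 z 0.1593 gap 0.0183 Ftool [10.9  2.7 -3.9] M [-0.08  1.87  0.52]
t 27.55 r 0.1535 wrench q 0.515 tool q 0.521 z 0.1592 gap 0.0178 Ftool [ 7.  -0.4 -7.8] M [-0.7   1.25 -0.09]
```

```bash
python3 -m pendant '[{"fingers":10,"delta_pos":[-0.3,9,0],"angular":[0,0,0.06]},{"fingers":10,"delta_pos":[0,5,0],"angular":[0,0,0.03]},{"fingers":10,"delta_pos":[0,0,0],"angular":[0,0,0]}]'>/dev/null
python3 -c "
from h import *
wr()"
python3 -m pendant '[{"fingers":10,"delta_pos":[-0.8,-15.4,0],"angular":[0,0,-0.1]},{"fingers":10,"delta_pos":[-0.8,-15.4,0],"angular":[0,0,-0.1]},{"fingers":10,"delta_pos":[-0.8,-15.4,0],"angular":[0,0,-0.1]},{"fingers":10,"delta_pos":[-0.8,-15.4,0],"angular":[0,0,-0.1]},{"fingers":10,"delta_pos":[-0.8,-15.4,0],"angular":[0,0,-0.1]},{"fingers":10,"delta_pos":[-0.8,-15.4,0],"angular":[0,0,-0.1]},{"fingers":10,"delta_pos":[-0.8,-15.4,0],"angular":[0,0,-0.1]},{"fingers":10,"delta_pos":[-0.8,-15.4,0],"angular":[0,0,-0.1]},{"fingers":10,"delta_pos":[-0.8,-15.4,0],"angular":[0,0,-0.1]},{"fingers":10,"delta_pos":[-0.8,-15.4,0],"angular":[0,0,-0.1]},{"fingers":10,"delta_pos":[-0.8,-15.4,0],"angular":[0,0,-0.1]},{"fingers":10,"delta_pos":[0,0,0],"angular":[0,0,0]}]'>/dev/null
python3 -c "
from h import *
wr()"
```

```text
t 27.85 r 0.1535 wrench q 0.591 tool q 0.611 z 0.1591 gap 0.0181 Ftool [ 8.3 -8.8 -6. ] M [-2.03  1.15  0.19]
t 29.05 r 0.1523 wrench q -0.52 tool q -0.494 z 0.1592 gap 0.0183 Ftool [-3.9  2.  -5.2] M [0.95 0.15 0.32]
```

```bash
python3 -m pendant '[{"fingers":10,"delta_pos":[0.6,-14.5,0],"angular":[0,0,-0.11]},{"fingers":10,"delta_pos":[0,0,0],"angular":[0,0,0]}]'>/dev/null
python3 -c "
from h import *
wr()"
python3 -m pendant '[{"fingers":10,"delta_pos":[-0.8,15.4,0],"angular":[0,0,0.1]},{"fingers":10,"delta_pos":[-0.8,15.4,0],"angular":[0,0,0.1]},{"fingers":10,"delta_pos":[-0.5,12,0],"angular":[0,0,0.08]}]'>/dev/null
python3 -c "
from h import *
wr()"
python3 -m pendant '[{"fingers":10,"delta_pos":[-0.3,9,0],"angular":[0,0,0.06]},{"fingers":10,"delta_pos":[-0.3,9,0],"angular":[0,0,0.06]}]'>/dev/null
python3 -c "
from h import *
wr()"
```

```text
t 29.25 r 0.1525 wrench q -0.61 tool q -0.605 z 0.1592 gap 0.018 Ftool [-7.9  0.3 -4.9] M [ 1.68 -0.08  0.12]
t 29.55 r 0.1524 wrench q -0.363 tool q -0.32 z 0.1594 gap 0.0178 Ftool [ -9.2 -21.7  12. ] M [ 0.14 -4.37  0.69]
t 29.75 r 0.1527 wrench q -0.213 tool q -0.199 z 0.1594 gap 0.0179 Ftool [-7.2 -0.5 -1.9] M [ 0.95 -0.88 -0.  ]
```

```bash
for i in 1 2 3; do python3 -m pendant '[{"fingers":10,"delta_pos":[-0.2,7.7,0],"angular":[0,0,0.05]},{"fingers":10,"delta_pos":[-0.2,7.7,0],"angular":[0,0,0.05]},{"fingers":10,"delta_pos":[0,0,0],"angular":[0,0,0]}]'>/dev/null
python3 -c "
from h import *
wr()"; done
```

```text
t 30.05 r 0.1527 wrench q -0.122 tool q -0.101 z 0.1594 gap 0.0179 Ftool [-5.7 -6.   3.1] M [ 0.15 -1.57  0.15]
t 30.35 r 0.1527 wrench q -0.04 tool q -0.0 z 0.1595 gap 0.0181 Ftool [ -4.5 -12.5   6.4] M [-0.9  -2.41  0.46]
t 30.65 r 0.1527 wrench q 0.046 tool q 0.1 z 0.1596 gap 0.0178 Ftool [ -3.7 -18.7   8.5] M [-2.13 -2.89  0.75]
```

```bash
for i in 1 2; do python3 -m pendant '[{"fingers":10,"delta_pos":[-0.2,7.7,0],"angular":[0,0,0.05]},{"fingers":10,"delta_pos":[-0.2,7.7,0],"angular":[0,0,0.05]},{"fingers":10,"delta_pos":[0,0,0],"angular":[0,0,0]}]'>/dev/null
python3 -c "
from h import *
wr()"; done
python3 - <<'E'
from h import *
a,_=snap('top','t12.png'); b,_=snap('scene','s12.png')
c=cv2.resize(a[115:225,190:320],(650,550),interpolation=cv2.INTER_CUBIC); cv2.imwrite('pics/z12.png',c)
E
```

```text
t 30.95 r 0.1528 wrench q 0.172 tool q 0.201 z 0.1596 gap 0.0184 Ftool [-2.4 -3.2 -1.9] M [-0.46 -0.89  0.17]
t 31.25 r 0.153 wrench q 0.274 tool q 0.301 z 0.1597 gap 0.018 Ftool [-0.6 -9.3 -0.1] M [-1.59 -0.98  0.14]
```

```bash
for i in 1 2 3; do python3 -m pendant '[{"fingers":10,"delta_pos":[-0.2,7.7,0],"angular":[0,0,0.05]},{"fingers":10,"delta_pos":[-0.2,7.7,0],"angular":[0,0,0.05]},{"fingers":10,"delta_pos":[0,0,0],"angular":[0,0,0]}]'>/dev/null
python3 -c "
from h import *
wr()"; done
```

```text
t 31.65 r 0.153 wrench q 0.357 tool q 0.402 z 0.1598 gap 0.0179 Ftool [  1.4 -16.6   1.6] M [-3.1  -1.22  0.5 ]
t 31.95 r 0.153 wrench q 0.446 tool q 0.503 z 0.1598 gap 0.018 Ftool [  2.1 -22.8   2.5] M [-4.4  -1.15  0.68]
t 32.25 r 0.1533 wrench q 0.579 tool q 0.602 z 0.1597 gap 0.0178 Ftool [ 2.4 -7.2 -5.7] M [-1.63  0.15 -0.06]
```

The forces look like stick-slip up to about 20 N. I'll check the screw's descent numerically by tracking its top in the scene and top images.

Run:
```python
from h import *
b2,_=snap('scene','s13.png'); a2,_=snap('top','t13.png')
A=[.6765,.0485]
for n,f0,im in (('scene','scene0.png',b2),('top','top0.png',a2)):
    p=env.camera_params(n); i0=cv2.imread('pics/'+f0)
    u,v=proj(p,[*A,.263]); print(n,'top pred',u,v,'after -10mm',np.subtract(proj(p,[*A,.253]),(u,v)))
    u,v=int(round(u)),int(round(v)); h=5
    for nm,(du,dv) in (('screw',(0,0)),):
        T=i0[v-h:v+h+1,u-h:u+h+1]; W=im[v-h-8:v+h+14,u-h-8:u+h+9]
        R=cv2.matchTemplate(W,T,cv2.TM_CCOEFF_NORMED); _,m,_,l=cv2.minMaxLoc(R); print(nm,'score',m,'shift',l[0]-8,l[1]-8)
    for nm,im_ in (('before',i0),('now',im)): print(nm,cv2.cvtColor(im_,cv2.COLOR_BGR2GRAY)[v-8:v+30,u].tolist())
```

```text
scene top pred 290.61083687333604 133.6602570233319 after -10mm [-0.07570111  2.74629515]
screw score 0.8806498646736145 shift 0 3
before [77, 75, 75, 72, 71, 73, 94, 105, 96, 100, 113, 81, 75, 60, 49, 48, 52, 54, 49, 46, 53, 62, 158, 227, 135, 94, 57, 113, 168, 106, 109, 145, 196, 224, 148, 93, 66, 88]
now [76, 79, 76, 76, 71, 72, 71, 74, 84, 149, 110, 98, 110, 152, 82, 49, 56, 54, 56, 49, 59, 46, 50, 46, 94, 212, 210, 129, 126, 97, 112, 133, 189, 244, 234, 166, 91, 174]
top top pred 247.94536565351393 144.73647722275692 after -10mm [0.31005679 1.38338652]
screw score 0.6053916215896606 shift 3 12
before [184, 186, 187, 190, 209, 167, 113, 109, 111, 110, 121, 158, 123, 58, 44, 47, 48, 55, 125, 211, 167, 97, 89, 103, 129, 139, 142, 106, 76, 146, 200, 199, 193, 193, 193, 192, 193, 191]
now [216, 218, 220, 221, 223, 223, 225, 225, 226, 227, 228, 230, 230, 231, 232, 232, 231, 231, 229, 228, 227, 223, 221, 219, 215, 222, 228, 230, 230, 230, 229, 229, 230, 231, 231, 235, 236, 230]
```

The screw top and collar moved about 2.6–2.7 px, i.e. roughly 9.5–10 mm down, so it's close to home. One more stroke will look for the hard stop.

```bash
python3 -m pendant '[{"fingers":10,"delta_pos":[-0.8,-15.4,0],"angular":[0,0,-0.1]},{"fingers":10,"delta_pos":[-0.8,-15.4,0],"angular":[0,0,-0.1]},{"fingers":10,"delta_pos":[-0.8,-15.4,0],"angular":[0,0,-0.1]},{"fingers":10,"delta_pos":[-0.8,-15.4,0],"angular":[0,0,-0.1]},{"fingers":10,"delta_pos":[-0.8,-15.4,0],"angular":[0,0,-0.1]},{"fingers":10,"delta_pos":[-0.8,-15.4,0],"angular":[0,0,-0.1]},{"fingers":10,"delta_pos":[-0.8,-15.4,0],"angular":[0,0,-0.1]},{"fingers":10,"delta_pos":[-0.8,-15.4,0],"angular":[0,0,-0.1]},{"fingers":10,"delta_pos":[-0.8,-15.4,0],"angular":[0,0,-0.1]},{"fingers":10,"delta_pos":[-0.8,-15.4,0],"angular":[0,0,-0.1]},{"fingers":10,"delta_pos":[-0.8,-15.4,0],"angular":[0,0,-0.1]},{"fingers":10,"delta_pos":[0,-13,0],"angular":[0,0,-0.08]}]'>/dev/null
python3 -c "
from h import *
wr()"
for i in 1 2 3; do python3 -m pendant '[{"fingers":10,"delta_pos":[-0.2,7.7,0],"angular":[0,0,0.05]},{"fingers":10,"delta_pos":[-0.2,7.7,0],"angular":[0,0,0.05]},{"fingers":10,"delta_pos":[0,0,0],"angular":[0,0,0]}]'>/dev/null
python3 -c "
from h import *
wr()"; done
```

```text
t 33.55 r 0.1523 wrench q -0.6 tool q -0.587 z 0.1597 gap 0.0183 Ftool [-13.1   0.8  -7.3] M [ 2.43 -0.3  -0.02]
t 33.85 r 0.1523 wrench q -0.505 tool q -0.482 z 0.1597 gap 0.018 Ftool [-9.8 -4.6 -1.1] M [ 1.4  -1.43  0.28]
t 34.15 r 0.1522 wrench q -0.421 tool q -0.383 z 0.1598 gap 0.0179 Ftool [ -7.8 -11.5   3.1] M [ 0.89 -2.71  0.49]
t 34.45 r 0.1526 wrench q -0.296 tool q -0.281 z 0.1598 gap 0.0181 Ftool [-5.9  0.5 -3.9] M [ 1.   -0.6  -0.05]
```

```bash
for i in 1 2 3 4; do python3 -m pendant '[{"fingers":10,"delta_pos":[-0.2,7.7,0],"angular":[0,0,0.05]},{"fingers":10,"delta_pos":[-0.2,7.7,0],"angular":[0,0,0.05]},{"fingers":10,"delta_pos":[0,0,0],"angular":[0,0,0]}]'>/dev/null
python3 -c "
from h import *
wr()"; done
cat > sh.py <<'E'
from h import *
im,_=snap('scene','s_last.png'); p=env.camera_params('scene')
def sub(f0,f1,u,v,h=6):
    a,b=[cv2.resize(cv2.cvtColor(cv2.imread('pics/'+f),cv2.COLOR_BGR2GRAY)[v-h-6:v+h+12,u-h-6:u+h+7],None,fx=8,fy=8,interpolation=cv2.INTER_CUBIC) for f in (f0,f1)]
    T=a[48:48+8*(2*h+1),48:48+8*(2*h+1)]; R=cv2.matchTemplate(b,T,cv2.TM_CCOEFF_NORMED); _,m,_,l=cv2.minMaxLoc(R); return round(m,2),(l[0]-48)/8,(l[1]-48)/8
for f in ('s2.png','s7.png','s12.png','s13.png','s_last.png'): print(f,'vs start',sub('scene0.png',f,291,136),'vs s13',sub('s13.png',f,291,138),'ref nut',sub('scene0.png',f,269,152,4))
E
python3 sh.py
```

```text
t 34.75 r 0.1527 wrench q -0.199 tool q -0.181 z 0.1598 gap 0.018 Ftool [-4.8 -2.  -3.2] M [ 0.6  -0.96  0.08]
t 35.05 r 0.1527 wrench q -0.115 tool q -0.081 z 0.1599 gap 0.0177 Ftool [-3.7 -7.9  0.8] M [-0.39 -1.81  0.39]
t 35.35 r 0.1527 wrench q -0.03 tool q 0.02 z 0.1599 gap 0.0178 Ftool [ -2.9 -13.2   4.8] M [-1.45 -2.45  0.6 ]
t 35.65 r 0.1527 wrench q 0.056 tool q 0.12 z 0.1599 gap 0.0179 Ftool [ -1.6 -20.2   7.3] M [-2.73 -2.83  0.9 ]
s2.png vs start (1.0, 0.0, 0.0) vs s13 (0.86, 0.0, -2.75) ref nut (0.88, -0.625, 11.0)
s7.png vs start (1.0, 0.0, 0.0) vs s13 (0.85, -0.125, -2.75) ref nut (0.99, 0.0, 0.0)
s12.png vs start (0.81, 0.125, 2.375) vs s13 (1.0, 0.0, 0.0) ref nut (0.45, 0.125, 11.0)
s13.png vs start (0.81, 0.125, 2.375) vs s13 (1.0, 0.0, 0.0) ref nut (0.89, 0.75, 5.5)
s_last.png vs start (0.62, -4.0, 10.25) vs s13 (0.54, -6.0, 7.75) ref nut (0.48, -6.0, 4.75)
```

Between mid-stroke 4 (s12) and its end (s13) the screw did not move at all. Its total travel is 2.75 px, about 10.0 mm. The resistance is therefore the hard stop, with the ratchet clicking over, so the ram is home. I'll back off, release and retreat.

```bash
python3 -m pendant '[{"fingers":10,"delta_pos":[0,-8,0],"angular":[0,0,-0.08]},{"fingers":10,"delta_pos":[0,-4,0],"angular":[0,0,0]},{"fingers":10,"delta_pos":[0,0,0],"angular":[0,0,0]},{"fingers":60,"delta_pos":[0,0,0],"angular":[0,0,0]},{"fingers":60,"delta_pos":[0,0,0],"angular":[0,0,0]},{"fingers":60,"delta_pos":[0,0,0],"angular":[0,0,0]},{"fingers":60,"delta_pos":[0,0,0],"angular":[0,0,0]},{"fingers":60,"delta_pos":[0,0,-20],"angular":[0,0,0]},{"fingers":60,"delta_pos":[0,0,-40],"angular":[0,0,0]},{"fingers":60,"delta_pos":[0,0,-45],"angular":[0,0,0]},{"fingers":60,"delta_pos":[20,0,-10],"angular":[0,0,0]},{"fingers":60,"delta_pos":[40,0,0],"angular":[0,0,0]}]'
python3 -m pendant '[{"fingers":60,"delta_pos":[40,0,0],"angular":[0,0,0]},{"fingers":60,"delta_pos":[40,0,0],"angular":[0,0,0]},{"fingers":60,"delta_pos":[0,0,0],"angular":[0,0,0]},{"fingers":60,"delta_pos":[0,0,0],"angular":[0,0,0]},{"fingers":60,"delta_pos":[0,0,0],"angular":[0,0,0]}]'
python3 -c "
from h import *
wr()"
python3 sh.py
python3 - <<'E'
from h import *
p=env.camera_params('top'); a,_=snap('top','t14.png')
# knob (dark blob near prediction) and bystander shifts
u,v=proj(p,[.5693,.1385,.066]); print('knob pred',u,v)
i0=cv2.imread('pics/top0.png'); g=cv2.cvtColor(a,cv2.COLOR_BGR2GRAY)
T=i0[228:243,183:198]; W=a[int(v)-16:int(v)+17,int(u)-16:int(u)+17]; R=cv2.matchTemplate(W,T,cv2.TM_CCOEFF_NORMED); _,m,_,l=cv2.minMaxLoc(R); q=(int(u)-16+l[0]+6.5,int(v)-16+l[1]+7); print('knob',m,q,onz(p,*q,.066))
for n,(x,y) in {'timer':(200,162),'jarA':(381,213),'jarB':(421,247),'beaker':(352,149)}.items():
    T=i0[y-12:y+13,x-12:x+13]; W=a[y-20:y+21,x-20:x+21]; _,m,_,l=cv2.minMaxLoc(cv2.matchTemplate(W,T,cv2.TM_CCOEFF_NORMED)); print(n,round(m,2),l[0]-8,l[1]-8)
E
```

```text
clock: 36.9
tcp_pos: [0.5357, -0.1108, 0.276]
orientation: [0.002, -0.406, 0.914, -0.002]
wrist_force: [0.7, -1.5, -0.8]
finger_gap: 0.0598
clock: 37.4
tcp_pos: [0.4801, -0.1697, 0.2735]
orientation: [0.001, -0.404, 0.915, -0.0]
wrist_force: [0.6, -0.1, 0.5]
finger_gap: 0.0601
t 37.4 r 0.2936 wrench q 0.035 tool q 0.04 z 0.2735 gap 0.0601 Ftool [-0.3 -0.5 -0.5] M [ 0.01 -0.02  0.04]
s2.png vs start (1.0, 0.0, 0.0) vs s13 (0.86, 0.0, -2.75) ref nut (0.88, -0.625, 11.0)
s7.png vs start (1.0, 0.0, 0.0) vs s13 (0.85, -0.125, -2.75) ref nut (0.99, 0.0, 0.0)
s12.png vs start (0.81, 0.125, 2.375) vs s13 (1.0, 0.0, 0.0) ref nut (0.45, 0.125, 11.0)
s13.png vs start (0.81, 0.125, 2.375) vs s13 (1.0, 0.0, 0.0) ref nut (0.89, 0.75, 5.5)
s_last.png vs start (0.25, -0.625, 2.0) vs s13 (0.43, 0.0, 0.125) ref nut (0.63, -2.75, -6.0)
knob pred 219.70903633368837 202.1800713059094
knob 0.8082256317138672 (220.5, 204) [0.56405308 0.13579919 0.066     ]
timer 1.0 0 0
jarA 0.47 5 1
jarB 1.0 0 0
beaker 0.41 0 0
```

Run:
```python
from h import *
X=np.array([.766,-.643])
for n,f0,f1,z in (('top','top0.png','t14.png',.066),('scene','scene0.png','s_last.png',.066)):
    p=env.camera_params(n); res=[]
    for f,K in ((f0,[.4730,.2195]),(f1,[.5693,.1385])):
        u,v=map(int,proj(p,[*K,.06])); h=9
        c=cv2.resize(cv2.cvtColor(cv2.imread('pics/'+f),cv2.COLOR_BGR2GRAY)[v-h:v+h+1,u-h:u+h+1],None,fx=8,fy=8,interpolation=cv2.INTER_CUBIC)
        m=(c<75).astype(np.uint8); k,l,s,ce=cv2.connectedComponentsWithStats(m); 
        print(n,f,[(s[i].tolist(),ce[i].round(0).tolist()) for i in range(1,k) if s[i][4]>600])
        i=l[min(72,c.shape[0]-1),72]; i=i if i else 1+np.argmax(s[1:,4]); cu,cv_=ce[i]/8+[u-h-.5,v-h-.5]; res.append(onz(p,cu,cv_,.055)[:2])
    print(n,np.round(res,4),'travel',(res[1]-res[0])@X)
```

```text
top top0.png [([0, 0, 45, 45, 1164], [16.0, 16.0]), ([45, 52, 60, 58, 2315], [75.0, 81.0]), ([0, 70, 85, 82, 3810], [29.0, 123.0])]
top t14.png [([46, 58, 52, 58, 2248], [71.0, 87.0])]
top [[0.4724 0.2212]
 [0.5681 0.1409]] travel 0.12489105536232147
scene scene0.png [([0, 0, 152, 152, 17136], [64.0, 61.0])]
scene s_last.png [([0, 0, 152, 152, 14059], [92.0, 65.0])]
scene [[0.4738 0.2358]
 [0.5793 0.149 ]] travel 0.13662670535429505
```

The top view gives a carriage travel of 124.9 mm, against 125.4 mm at the stop contact, so it is still home. Handing in.

```bash
python3 -c "
from h import *
print(env.get_state()['wrist_force'].round(1)); env.hand_in()"
```

```text
[0.9 0.1 0.4]
the job is handed in; nothing more can be done
```

I closed the canister with the press and handed the job in at about 37.5 s. It stands in the pushed-in carriage and the arm is clear of everything. I judge the lid home from indirect evidence; I never saw it directly.

**What I did:** I stood the canister in the nest and pushed the carriage in until the force rose to 21 N with no further motion. I then drove the wrench one partial stroke, four full strokes and about half of a fifth, then released it and backed away.

**Last checks that passed:**
- **Carriage:** the top view gave 124.9 mm of travel, against 125.4 mm when it met the stop.
- **Ram:** the screw had dropped about 8.6–10 mm, and it did not move over the last part of the fourth stroke while the force at the grip reached 20 N. I took this as the hard stop, with the ratchet skipping teeth. I had no viewer pictures left to look at the lid or the stop collar.
- **Bystanders:** the timer matched its starting picture exactly, as did one of the two mint-capped jars.

**Checks that failed or disagreed:**
- **Wrench stop:** one return stroke ran into the column-nut stop at 53 N. That is below the 120 N wrist limit, but it was more than I intended.
- **Screw position after release:** the final scene-camera match was poor (score 0.43, shift about 0), so the last clean evidence of the screw's travel is from before release.
- **Other jar and beaker:** their picture matches were also poor (scores of 0.4–0.5), probably because the arm blocked the view. The arm never went near either.
- **Scene-camera carriage check:** it gave 137 mm of travel, but its mask did not isolate the knob, so I disregarded it.

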